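# Pack the cheese wedges head to tail in the keeper

## Task

Pack the three loose cheese wedges into the wooden keeper beside the one already in it, laid alternately head to tail so that all four stand flat on its floor and fill it side by side. The wedge caught between the tea box and the upturned cup cannot be taken by its ends there: lift it out by its flanks, set it down upright in a clear place on the counter, let go and take it again. Leave everything else standing where it is.

Things in the scene. Friction and masses are not known exactly. Their poses are not given: they have to be found in the camera images.
- keeper: wooden cheese keeper, fixed; origin under its centre on the counter, x along the wedges, y across. Board 80 (x) x 136 (y) mm, floor at z = 6 mm. At y = +-61 to +-68 mm stand cheeks, 56 mm long in x about the middle, up to z = 46 mm; at x = +-35 to +-40 mm run low lips up to z = 12 mm
- keeper_floor (a point): middle of the keeper's floor, axes as the keeper's. Clear room 70 mm in x between the lips and 122 mm in y between the cheeks; four wedges head to tail take 116 mm. The packed wedge starts against the cheek at y = -61 mm, straight flank to the cheek, thin end to +x; the rest of the room is free
- wedge_packed: cheese wedge already in its right place in the keeper: 52 mm tall prism standing flat; from above a right-angled trapezium 64 long, 38 wide at the thick end (darker rind), 20 at the thin end; ends parallel. Origin: underside, half length, midway between the flanks (29 mm apart there). +x to the thin end; straight flank is the face y = -14.5, the slanted one runs from y = +23.5 (thick end) to +5.5 (thin)
- wedge_a: loose cheese wedge on the counter right of the keeper, 0.08 to 0.15 kg: 52 mm tall prism standing flat; from above a right-angled trapezium 64 long, 38 wide at the thick end (darker rind), 20 at the thin end; ends parallel. Origin: underside, half length, midway between the flanks (29 mm apart there). +x to the thin end; straight flank is the face y = -14.5, the slanted one runs from y = +23.5 (thick end) to +5.5 (thin)
- wedge_b: loose cheese wedge on the counter right of the keeper: same shape, size, weight and axes as wedge_a; underside edges of all wedges are bevelled 2 mm. The low pot stands beside its straight flank
- wedge_c: loose cheese wedge left of the keeper, same shape, size, weight and axes as wedge_a. Stands end-on between the tea box's long side (at its thick end) and the cup (at its thin end) with only 4 to 10 mm to each; both flanks are free
- tea_box: carton 58 (x) x 122 (y) x 68 mm high, loose, left of the keeper; origin under its centre. Do not disturb
- checked_cup: upturned cup, 66 mm across, 53 mm high, loose; origin under its centre. Do not disturb
- salt_shaker: salt shaker, 44 mm across, 90 mm high, loose; origin under its centre. Do not disturb
- pepper_mill: wooden mill, 58 mm across, 170 mm high, loose; origin under its centre. Do not disturb
- balm_pot: flat round pot, 90 mm across, 32 mm high, loose, beside wedge_b; origin under its centre. Do not disturb
- mug: mug, 92 mm across (127 mm with its handle), 95 mm high, loose, far left; origin under its centre. Do not disturb
- spice_jar_1: spice jar, 41 mm across, 105 mm high, loose, far left; origin under its centre. Do not disturb
- spice_jar_2: spice jar, 41 mm across, 105 mm high, loose, far left; origin under its centre. Do not disturb

How it is judged:
By the outcome, as a careful person would: the job done as asked, in the order asked, and still so for the second after the job is handed in, with the robot touching nothing.
It also fails if it takes over 72 s, if anything falls off the work surface, if the arm or the gripper's body presses on something with over 40 N, if the wrist force passes 120 N, or if a joint passes its speed limit or range.

## Robot

A 6-joint arm with a two-finger parallel gripper is mounted at the origin on a cart in front of the work surface, level with it; the furniture and walls round the work are solid. World frame = base frame: x ahead of the robot, y to its left, z up, the work surface at z = 0. Lengths are in m, angles in rad, forces in N, time in s.
With the tool pointing down it reaches from about 0.3 to 0.875 m from the base axis. Payload 6.4 kg.
Tool frame: the origin (TCP) lies midway between the tips of the shut fingers; the grasp point (between the pads) lies ctrl.grip_point_offset behind it (ctrl.grip_point_offset is the distance from the TCP to the grasp point, in m); z points along the fingers, y is the direction in which the jaws open and shut (so a half turn about z gives the same grasp; the last joint's range is limited). The gripper opens to 85 mm and grips with 20 to 120 N. Pads are 22 mm wide; open, the fingers measure 114 mm over their backs; the gripper's body (76 mm by 85 mm) begins 54 mm behind the grasp point. The pads swing forward as they close: fully open they stand 13 mm farther back than shut.
Start: joints at [0.946, 0.181, 1.607, -0, 1.354, -0.206], TCP at [0.234, 0.525, 0.231] pointing down, gripper open.
Joint ranges: [-2.99, 2.99], [-0.89, 2.07], [0.3, 2.58], [-1.14, 4.28], [0, 2.63], [-3.12, 3.12]. Speed limits (rad/s): [2.57, 2.57, 3.01, 3.14, 3.14, 3.14].

## Interface

Orientations are given as a unit quaternion [w, x, y, z].
In Python, from bench import ctrl, viewer gives the robot as it stands.
- The arm moves only by the shell command python3 -m handwheel 'ROWS' [OPENING]. ROWS is JSON, a list of rows, each an object with "travel": the shift along the tool's x, y, z as a fraction of full scale, a list of three; "dr": the turn, a rotation vector about the tool's x, y, z as a fraction of full scale, a list of three. A call has 1 to 20 rows; each row shifts and turns the pose as measured when the row begins, along the tool's axes as they then stand; what a row does not reach is not made up. Full scale, the value 1, is 150 mm for a shift and 30 degrees for a turn. A row lasts 1/12 s, in which the tool goes at most 41.7 mm and 7.16 degrees, less where a joint would pass 70% of its speed; a pose out of reach is approached as far as the arm can. A call with a number of a shift or a turn outside -1 to 1 is refused whole. A call with a gripper value outside its range is refused whole. OPENING is the opening, from -1 (shut) to 1 (fully open), set as the call begins (- or left out, the last holds). The fingers move at their own pace and stop on an object; the grip force is fixed at half the most. Time passes only in rows, so rows that do not move let the fingers close. It gives the time, the measured TCP pose, the force and the opening at its end, in the units of the state.
- ctrl.get_obs(): the state, without advancing time (a new reading comes with each control period).
- viewer.camera(name): name is "side" or "top"; returns the picture (400x640x3 uint8, red, green, blue); there is no depth.
- viewer.get_calibration(name): a dict with "camera_matrix" (3x3 intrinsics, pixels), "R" (3x3) and "t" (3): a world point X has camera coordinates R X + t. Camera axes: x right, y down, z forward; pixel columns grow to the right and rows downward; lengths in m; the calibration is good to about 2 mm. A picture is of the moment at which its call begins. get_calibration takes no time and is no camera call.
- ctrl.hand_in(): hands the job in, once; it reports no verdict.
The state is a dict: "time_s": time; "q": joint angles; "dq": joint speeds; "joint_efforts": joint torques, N m; "eef_pos": TCP position; "eef_rot": TCP orientation; "wrist_force": force on the tool from outside, world axes, zero at the start; "torque": the same for the moment, N m; "opening": opening from 0.0 (shut) to 1.0 (fully open).
Only numpy, scipy, OpenCV 4.12 (cv2) and the standard library are available. Lean on these libraries where they do the work, as an engineer would, in place of code of your own. Each camera call takes 0.05 s, during which the arm holds its last target. There are 200 camera calls.

## Working session

There is one attempt and no reset: what is moved stays moved. The work goes in short steps, Python scripts to look and compute and a shell command to move; the robot and the scene stay as the last step left them, time stands still between calls to the robot, and variables do not carry over. Pictures are saved under pics/ and viewed, about 8 in all and at most 12, crops included, and the job is handed in when it is done.

```bash
ls; mkdir -p pics; python3 - <<'E'
from bench import ctrl, viewer
import cv2
o=ctrl.get_obs();print(o, ctrl.grip_point_offset)
for n in("top","side"):
    im=viewer.camera(n);cv2.imwrite(f"pics/{n}0.png",im[:,:,::-1])
    c=viewer.get_calibration(n);print(n,c)
E
```

```text
pics
{'time_s': 0.0, 'q': array([ 9.45720821e-01,  1.81579366e-01,  1.60802945e+00,  1.14856544e-05,
        1.35377445e+00, -2.06311709e-01]), 'dq': array([-0.00115678, -0.00049048,  0.00046593,  0.00078304, -0.00040681,
        0.00029546]), 'joint_efforts': array([-2.72752979e-03, -4.44898117e+01, -3.51309335e+01, -5.59261316e-04,
        9.63793223e-03, -1.24305822e-05]), 'eef_pos': array([0.23346639, 0.52485933, 0.23035223]), 'eef_rot': array([-3.66675964e-04,  2.07856469e-01,  9.78158927e-01, -8.16794112e-04]), 'wrist_force': array([ 0.70458933, -0.11239648, -0.1914056 ]), 'torque': array([ 0.00632216, -0.00384778,  0.02015677]), 'opening': 0.9997622931804431} 0.0187
top {'camera_matrix': array([[465.68216606,   0.        , 322.92254296],
       [  0.        , 465.68216606, 194.36897823],
       [  0.        ,   0.        ,   1.        ]]), 'R': array([[ 0.02269541, -0.99967785,  0.01136285],
       [-0.99069022, -0.02401449, -0.13400074],
       [ 0.13423045, -0.00821586, -0.99091608]]), 't': array([0.12090493, 0.55150768, 1.3671184 ])}
side {'camera_matrix': array([[394.40082483,   0.        , 318.35981346],
       [  0.        , 394.40082483, 200.4232108 ],
       [  0.        ,   0.        ,   1.        ]]), 'R': array([[-0.99981406,  0.00216269,  0.01916166],
       [-0.01566547,  0.48834886, -0.87250787],
       [-0.01124455, -0.87264581, -0.48822418]]), 't': array([ 0.56747082, -0.03277301,  1.57731619])}
```

View pics/top0.png

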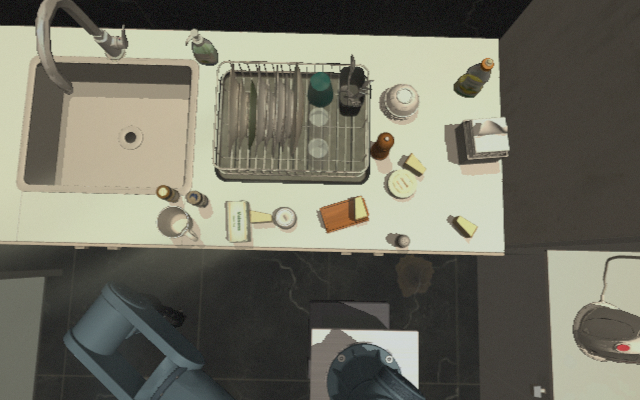

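View pics/side0.png

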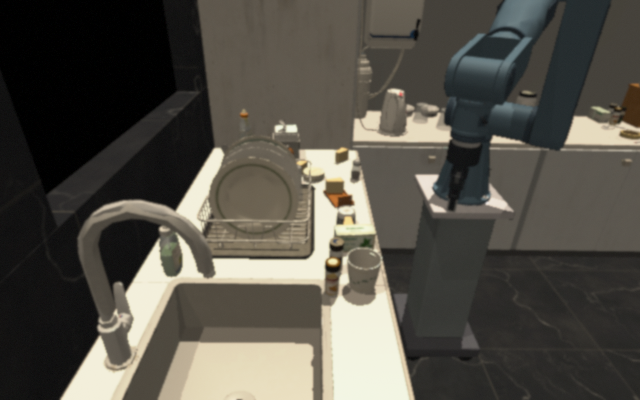

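The top view shows tea box (238,222), wedge_c (262,217), cup (285,217), keeper (344,214) with the packed wedge (359,207), shaker (402,240), wedge_a (465,226), wedge_b (415,164) beside the pot (401,183), and mill (382,146). The side view is too coarse to add much. I'll enlarge the top view.

```bash
python3 - <<'E'
import cv2,numpy as np
im=cv2.imread("pics/top0.png")
a=cv2.resize(im[193:245,222:382],None,fx=5,fy=5,interpolation=cv2.INTER_CUBIC)
b=cv2.resize(im[145:185,392:442],None,fx=8,fy=8,interpolation=cv2.INTER_CUBIC)
c=cv2.resize(im[205:245,440:490],None,fx=8,fy=8,interpolation=cv2.INTER_CUBIC)
cv2.imwrite("pics/z0.png",np.vstack([a,np.hstack([b,c])]))
h=cv2.cvtColor(im,cv2.COLOR_BGR2HSV)
for p in [(262,217),(359,203),(362,215),(465,226),(415,164),(335,216),(450,226)]: print(p,h[p[1],p[0]])
E
```

```text
(262, 217) [ 28  76 206]
(359, 203) [ 30  76 211]
(362, 215) [ 31  78 212]
(465, 226) [ 31  76 212]
(415, 164) [ 27  81 213]
(335, 216) [ 13 159 160]
(450, 226) [ 39  24 215]
```

View pics/z0.png

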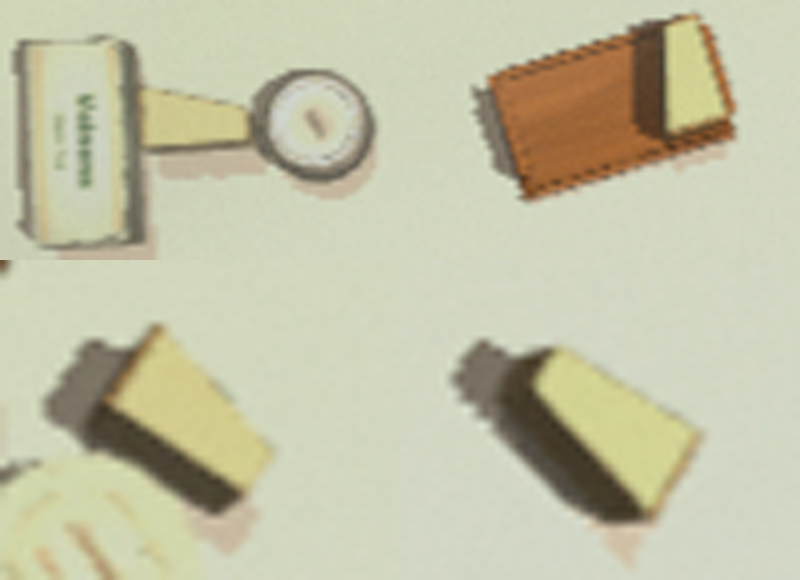

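Each light yellow wedge top is cleanly visible, dark sides set off, so corners on the z=52 mm plane can be measured directly.

```bash
cat > hl.py <<'E'
import numpy as np,cv2
from scipy.spatial.transform import Rotation as Ro
from bench import ctrl,viewer
C=viewer.get_calibration("top");K,R,T=C["camera_matrix"],C["R"],C["t"]
def ray(uv,z):
    uv=np.atleast_2d(uv).astype(float)
    d=(np.linalg.inv(K)@np.c_[uv,np.ones(len(uv))].T).T@R; o=-R.T@T
    return (o+d*((z-o[2])/d[:,2])[:,None])[:,:2]
def proj(P):
    c=np.atleast_2d(P)@R.T+T; p=c@K.T; return p[:,:2]/p[:,2:]
W=np.array([[-32,-14.5],[32,-14.5],[32,5.5],[-32,23.5]])/1000; CEN=np.array([-3.31,.466])/1000
F=8
def quad(im,roi,f,n=4):
    x0,y0,x1,y1=roi
    c=cv2.resize(im[y0:y1,x0:x1],None,fx=F,fy=F,interpolation=cv2.INTER_CUBIC)
    m=f(cv2.cvtColor(c,cv2.COLOR_RGB2HSV).astype(int)).astype(np.uint8)*255
    m=cv2.morphologyEx(m,cv2.MORPH_OPEN,np.ones((9,9)))
    ct=max(cv2.findContours(m,cv2.RETR_EXTERNAL,cv2.CHAIN_APPROX_NONE)[0],key=cv2.contourArea)
    return ct,lambda p:(np.asarray(p,float).reshape(-1,2)+.5)/F-.5+[x0,y0]
yel=lambda h:(h[...,0]>22)&(h[...,0]<36)&(h[...,1]>50)&(h[...,2]>150)
def wedge(im,roi,z=.052,ztxt=""):
    ct,u=quad(im,roi,yel)
    q=ray(u(cv2.approxPolyN(ct,4,None,-1,False)),z)
    M=cv2.moments(ct);cen=ray(u([M["m10"]/M["m00"],M["m01"]/M["m00"]]),z)[0]
    if np.cross(q[1]-q[0],q[2]-q[1])<0:q=q[::-1]
    best=None
    for k in range(4):
        p=np.roll(q,k,0);a=W-W.mean(0);b=p-p.mean(0)
        th=np.arctan2((a[:,0]*b[:,1]-a[:,1]*b[:,0]).sum(),(a*b).sum())
        r=np.array([[np.cos(th),-np.sin(th)],[np.sin(th),np.cos(th)]])
        e=np.abs(a@r.T-b).max()
        if best is None or e<best[0]:best=(e,th,r,p)
    e,th,r,p=best
    o=cen-r@CEN
    o2=p.mean(0)-r@W.mean(0)
    L=lambda i,j:round(1e3*np.linalg.norm(p[i]-p[j]),1)
    print("wedge o",np.round(1e3*o,1),"by corners",np.round(1e3*o2,1),"yaw",round(np.degrees(th),1),"err mm",round(e*1e3,1),"flat,thin,slant,thick",L(0,1),L(1,2),L(2,3),L(3,0),
      "flank yaw",round(np.degrees(np.arctan2(*(p[1]-p[0])[::-1])),1),"area/exp",round(cv2.contourArea(ct)/F**2*0+cv2.contourArea(ray(u(ct),z).astype(np.float32)*1000)/1856,3))
    return o,th
def pose():
    o=ctrl.get_obs();q=o["eef_rot"];return o,Ro.from_quat([*q[1:],q[0]])
def go(x,y,z,yaw,note=""):
    """shift to x,y,z (mm) and tool-y axis along yaw deg (mod 180), tool down: print turn first, then shift in tool axes"""
    o,r=pose();p=o["eef_pos"]*1000;m=r.as_matrix()
    ty=np.degrees(np.arctan2(m[1,1],m[0,1]))
    d=(yaw-ty+90)%180-90
    a=np.radians(ty+d);Y=np.array([np.cos(a),np.sin(a),0]);Z=np.array([0,0,-1.]);X=np.cross(Y,Z)
    G=np.c_[X,Y,Z]; v=(r.inv()*Ro.from_matrix(G)).as_rotvec()
    s=np.array([x,y,z])-p
    print(note,"TCP",p.round(1),"ty",round(ty,1),"q6 %.2f"%o["q"][5],"t %.2f"%o["time_s"],"F",o["wrist_force"].round(1),"open",round(o["opening"],2))
    print("  dr total",np.round(np.degrees(v)/30,3),"(rows %.1f)"%(np.degrees(np.linalg.norm(v))/7.16),"travel after turn",np.round(G.T@s/150,3),"now",np.round(m.T@s/150,3),"(rows %.1f)"%(np.linalg.norm(s)/41.7))
E
python3 - <<'E'
from hl import *
im=cv2.cvtColor(cv2.imread("pics/top0.png"),cv2.COLOR_BGR2RGB)
for n,roi,z in [("a",(448,210,482,240),.052),("b",(402,148,430,180),.052),("c",(249,205,274,226),.052),("p",(345,193,372,223),.058)]:
    print(n,end=" ");wedge(im,roi,z)
wood=lambda h:((h[...,0]<24)|(h[...,0]>172))&(h[...,1]>110)&(h[...,2]>60)
ct,u=quad(im,(314,190,376,236),lambda h:wood(h)|yel(h)|(h[...,2]<110))
q=u(cv2.boxPoints(cv2.minAreaRect(ct)));print("keeper box px",q.round(1).tolist());
for z in (.0,.012):
  w=ray(q,z)*1e3;print(z,w.round(1).tolist(),np.linalg.norm(np.diff(w,axis=0),axis=1).round(1))
for n,uv,z in [("pot",(401,183),.032),("cup",(285,216.5),.053),("mill",(382,146),.1),("shaker",(402,240),.09),("teaTL",(227,201),.068),("teaBR",(249,241),.068)]: print(n,ray(uv,z)*1e3)
E
```

```text
a Traceback (most recent call last):
  File "<stdin>", line 4, in <module>
  File "hl.py", line 23, in wedge
    q=ray(u(cv2.approxPolyN(ct,4,None,-1,False)),z)
            ~~~~~~~~~~~~~~~^^^^^^^^^^^^^^^^^^^^
cv2.error: OpenCV(4.12.0) /io/opencv/modules/imgproc/src/approx.cpp:983: error: (-215:Assertion failed) isContourConvex(_curve) in function 'approxPolyN'
```

```bash
sed -i 's/cv2.approxPolyN(ct,4,None,-1,False)/cv2.approxPolyN(cv2.convexHull(ct),4)/' hl.py
cat > m0.py <<'E'
from hl import *
im=cv2.cvtColor(cv2.imread("pics/top0.png"),cv2.COLOR_BGR2RGB)
for n,roi,z in [("a",(448,210,482,240),.052),("b",(402,148,430,180),.052),("c",(249,205,274,226),.052),("p",(345,193,372,223),.058)]:
    print(n,end=" ");wedge(im,roi,z)
wood=lambda h:((h[...,0]<24)|(h[...,0]>172))&(h[...,1]>110)&(h[...,2]>60)
ct,u=quad(im,(314,190,376,236),lambda h:wood(h)|yel(h)|(h[...,2]<110))
q=u(cv2.boxPoints(cv2.minAreaRect(ct)));print("keeper box px",q.round(1).tolist());
for z in (.0,.012):
  w=ray(q,z)*1e3;print(z,w.round(1).tolist(),np.linalg.norm(np.diff(w,axis=0),axis=1).round(1))
for n,uv,z in [("pot",(401,183),.032),("cup",(285,216.5),.053),("mill",(382,146),.1),("shaker",(402,240),.09),("teaTL",(227,201),.068),("teaBR",(249,241),.068)]: print(n,ray(uv,z)*1e3)
E
python3 m0.py
```

```text
a wedge o [ 466.9 -291.5] by corners [ 466.5 -291.8] yaw 59.3 err mm 2.1 flat,thin,slant,thick 61.2 19.8 64.7 36.9 flank yaw 58.6 area/exp 0.88
b wedge o [ 643.9 -146.3] by corners [ 644.5 -146.1] yaw -123.1 err mm 1.6 flat,thin,slant,thick 60.8 19.2 64.8 38.0 flank yaw -122.7 area/exp 0.88
c wedge o [475.9 316.3] by corners [476.  316.6] yaw -84.7 err mm 1.5 flat,thin,slant,thick 62.4 19.3 64.2 38.6 flank yaw -83.6 area/exp 0.909
p wedge o [510.5  25.6] by corners [510.6  25.3] yaw 17.8 err mm 2.2 flat,thin,slant,thick 59.9 19.0 62.4 36.7 flank yaw 18.3 area/exp 0.858
keeper box px [[317.8, 207.7], [360.6, 194.5], [368.4, 219.8], [325.7, 233.0]]
0.0 [[511.7, 148.3], [556.0, 16.9], [477.9, -8.1], [434.3, 122.5]] [138.7  82.  137.7]
0.012 [[510.5, 148.3], [554.4, 18.0], [476.9, -6.9], [433.7, 122.6]] [137.5  81.4 136.5]
pot [[ 589.7313453  -102.69204076]]
cup [[477.55340472 244.53436174]]
mill [[686.64943822 -34.98016575]]
shaker [[414.84306467 -95.28301949]]
teaTL [[517.80403973 414.90110002]]
teaBR [[402.57371776 345.37350852]]
```

Sizes agree to about 2 mm (61–65/37/20 measured against 64/38/20; board 137x81 mm). Keeper centre is about (494.6, 70), yaw 18.3°, and the packed wedge sits at local y = -47 against -46.5 expected. The order that needs the smallest turns is b → slot 2, a → slot 3, c → slot 4.

```bash
cat >> hl.py <<'E'
KC=np.array([494.6,70.]);KY=18.3
def loc(o,yaw,x,y):
    a=np.radians(yaw);return np.asarray(o)+[np.cos(a)*x-np.sin(a)*y,np.sin(a)*x+np.cos(a)*y]
E
python3 -c "
from hl import *
b=loc([644.2,-146.2],-123,0,-4);print(b);go(*b,200,-123,'b over')"
```

```text
[ 640.84531773 -144.02144386]
b over TCP [233.5 524.9 230.5] ty 66.0 q6 -0.21 t 0.10 F [ 0.3 -0.  -0.1] open 1.0
  dr total [-0.003 -0.     0.3  ] (rows 1.3) travel after turn [-4.706 -2.261  0.203] now [-4.294 -2.969  0.206] (rows 18.8)
```

```bash
R='{"travel":[-0.247,-0.119,0.0],"dr":[0,0,0]}'; python3 -m handwheel '[{"travel":[0,0,0],"dr":[0,0,0.15]},{"travel":[0,0,0],"dr":[0,0,0.15]},{"travel":[-0.247,-0.119,0],"dr":[0,0,0]},{"travel":[-0.247,-0.119,0],"dr":[0,0,0]},{"travel":[-0.247,-0.119,0],"dr":[0,0,0]},{"travel":[-0.247,-0.119,0],"dr":[0,0,0]},{"travel":[-0.247,-0.119,0],"dr":[0,0,0]},{"travel":[-0.247,-0.119,0],"dr":[0,0,0]},{"travel":[-0.247,-0.119,0],"dr":[0,0,0]},{"travel":[-0.247,-0.119,0],"dr":[0,0,0]},{"travel":[-0.247,-0.119,0],"dr":[0,0,0]},{"travel":[-0.247,-0.119,0],"dr":[0,0,0]},{"travel":[-0.247,-0.119,0],"dr":[0,0,0]},{"travel":[-0.247,-0.119,0],"dr":[0,0,0]},{"travel":[-0.247,-0.119,0],"dr":[0,0,0]},{"travel":[-0.247,-0.119,0],"dr":[0,0,0]},{"travel":[-0.247,-0.119,0],"dr":[0,0,0]},{"travel":[-0.247,-0.119,0],"dr":[0,0,0]},{"travel":[-0.247,-0.119,0],"dr":[0,0,0]},{"travel":[-0.247,-0.119,0],"dr":[0,0,0]}]' 1
python3 -c "
from hl import *
b=loc([644.2,-146.2],-123,0,-4);print(b);go(*b,120,-123,'b over')"
```

```text
time_s: 1.77
eef_pos: [0.6126, -0.1182, 0.222]
eef_rot: [-0.005, 0.282, 0.959, -0.002]
wrist_force: [-0.2, 0.3, -0.2]
opening: 0.994
[ 640.84531773 -144.02144386]
b over TCP [ 612.6 -118.2  222. ] ty 57.3 q6 -1.38 t 1.77 F [-0.2  0.3 -0.2] open 0.99
  dr total [-0.014 -0.016  0.009] (rows 0.1) travel after turn [-0.252 -0.041  0.68 ] now [-0.257 -0.038  0.678] (rows 2.6)
```

```bash
python3 -m handwheel '[{"travel":[-0.13,-0.02,0.1],"dr":[-0.014,-0.016,0.009]},{"travel":[-0.13,-0.02,0.2],"dr":[0,0,0]},{"travel":[0,0,0.2],"dr":[0,0,0]},{"travel":[0,0,0.18],"dr":[0,0,0]},{"travel":[0,0,0],"dr":[0,0,0]}]'
python3 -c "
from hl import *
b=loc([644.2,-146.2],-123,0,-4);go(*b,13,-123,'b')"
```

```text
time_s: 2.18
eef_pos: [0.6471, -0.1583, 0.1157]
eef_rot: [0.003, 0.289, 0.957, -0.001]
wrist_force: [-1.0, -0.1, -1.3]
opening: 1.006
b TCP [ 647.1 -158.3  115.7] ty 56.4 q6 -1.40 t 2.18 F [-1.  -0.1 -1.3] open 1.01
  dr total [-0.001  0.012 -0.021] (rows 0.1) travel after turn [0.087 0.057 0.684] now [0.092 0.057 0.684] (rows 2.5)
```

```bash
python3 -m handwheel '[{"travel":[0.087,0.057,0],"dr":[0,0.012,-0.021]},{"travel":[0,0,0],"dr":[0,0,0]},{"travel":[0,0,0.15],"dr":[0,0,0]},{"travel":[0,0,0.15],"dr":[0,0,0]},{"travel":[0,0,0],"dr":[0,0,0]},{"travel":[0,0,0],"dr":[0,0,0]}]'
python3 -c "
from hl import *
b=loc([644.2,-146.2],-123,0,-4);go(*b,13,-123,'b')"
```

```text
time_s: 2.68
eef_pos: [0.6426, -0.1446, 0.0743]
eef_rot: [0.001, 0.284, 0.959, -0.001]
wrist_force: [0.7, 0.3, -0.1]
opening: 1.0
b TCP [ 642.6 -144.6   74.3] ty 57.0 q6 -1.40 t 2.68 F [ 0.7  0.3 -0.1] open 1.0
  dr total [-0.002  0.005  0.001] (rows 0.0) travel after turn [ 0.012 -0.003  0.409] now [ 0.013 -0.003  0.409] (rows 1.5)
```

```bash
python3 -m handwheel '[{"travel":[0.012,-0.003,0.14],"dr":[0,0.005,0]},{"travel":[0,0,0.14],"dr":[0,0,0]},{"travel":[0,0,0.1],"dr":[0,0,0]},{"travel":[0,0,0.02],"dr":[0,0,0]},{"travel":[0,0,0],"dr":[0,0,0]},{"travel":[0,0,0],"dr":[0,0,0]}]'
python3 -c "
from hl import *
b=loc([644.2,-146.2],-123,0,-4);go(*b,13,-123,'b')"
```

```text
time_s: 3.18
eef_pos: [0.6485, -0.1473, 0.0248]
eef_rot: [0.008, 0.283, 0.959, -0.001]
wrist_force: [-0.3, -1.0, 0.4]
opening: 0.999
b TCP [ 648.5 -147.3   24.8] ty 57.1 q6 -1.40 t 3.18 F [-0.3 -1.   0.4] open 1.0
  dr total [0.003 0.03  0.003] (rows 0.1) travel after turn [ 0.054 -0.009  0.079] now [ 0.056 -0.009  0.078] (rows 0.3)
```

```bash
python3 -m handwheel '[{"travel":[0.054,-0.009,0.04],"dr":[0.003,0.03,0.003]},{"travel":[0,0,0.03],"dr":[0,0,0]},{"travel":[0,0,0],"dr":[0,0,0]},{"travel":[0,0,0],"dr":[0,0,0]}]'
python3 -c "
from hl import *
b=loc([644.2,-146.2],-123,0,-4);go(*b,13,-123,'b')
im=viewer.camera('top');x,y=392,135;z=cv2.resize(im[y:y+60,x-30:x+60],None,fx=8,fy=8,interpolation=cv2.INTER_CUBIC);cv2.imwrite('pics/b1.png',z[:,:,::-1])"
```

```text
time_s: 3.52
eef_pos: [0.6426, -0.1447, 0.0174]
eef_rot: [0.002, 0.284, 0.959, -0.0]
wrist_force: [0.9, 0.4, -0.4]
opening: 0.997
b TCP [ 642.6 -144.7   17.4] ty 57.0 q6 -1.40 t 3.52 F [ 0.9  0.4 -0.4] open 1.0
  dr total [ 0.001  0.007 -0.   ] (rows 0.0) travel after turn [ 0.012 -0.003  0.029] now [ 0.012 -0.003  0.029] (rows 0.1)
```

View pics/b1.png

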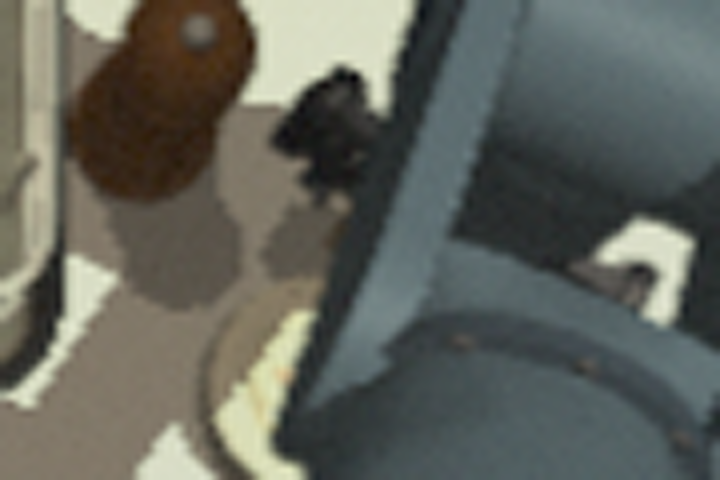

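The arm hides the wedge, though one finger is visible well clear of the mill. I'll rely on pose and close.

```bash
python3 -m handwheel '[{"travel":[0.012,-0.003,0.02],"dr":[0,0.007,0]},{"travel":[0,0,0],"dr":[0,0,0]}]' && python3 -m handwheel '[{"travel":[0,0,0],"dr":[0,0,0]},{"travel":[0,0,0],"dr":[0,0,0]},{"travel":[0,0,0],"dr":[0,0,0]},{"travel":[0,0,0],"dr":[0,0,0]},{"travel":[0,0,0],"dr":[0,0,0]},{"travel":[0,0,0],"dr":[0,0,0]}]' -1
python3 -c "
from hl import *
b=loc([644.2,-146.2],-123,0,-4);go(*b,13,-123,'b')"
```

```text
time_s: 3.73
eef_pos: [0.6411, -0.1442, 0.0146]
eef_rot: [0.0, 0.284, 0.959, 0.0]
wrist_force: [0.4, -0.6, -0.3]
opening: 0.996
time_s: 4.23
eef_pos: [0.6414, -0.1443, 0.0149]
eef_rot: [0.001, 0.284, 0.959, 0.0]
wrist_force: [0.0, -0.4, 1.7]
opening: 0.739
b TCP [ 641.4 -144.3   14.9] ty 57.0 q6 -1.40 t 4.23 F [ 0.  -0.4  1.7] open 0.74
  dr total [ 0.002  0.003 -0.   ] (rows 0.0) travel after turn [ 0.004 -0.001  0.013] now [ 0.004 -0.001  0.013] (rows 0.0)
```

```bash
python3 -m handwheel '[{"travel":[0,0,-0.1],"dr":[0,0,0]},{"travel":[0,0,-0.2],"dr":[0,0,0]},{"travel":[0,0,-0.2],"dr":[0,0,0]},{"travel":[0,0,-0.2],"dr":[0,0,0]},{"travel":[0,0,-0.1],"dr":[0,0,0]},{"travel":[0,0,0],"dr":[0,0,0]}]'
python3 -c "
from hl import *
s=loc(KC,KY,0,-14+4);print(s);go(*s,90,KY,'slot2')"
```

```text
time_s: 4.73
eef_pos: [0.6386, -0.1432, 0.1407]
eef_rot: [-0.003, 0.284, 0.959, 0.001]
wrist_force: [1.0, -0.1, -0.5]
opening: 0.738
[497.73992456  60.50574522]
slot2 TCP [ 638.6 -143.2  140.7] ty 57.0 q6 -1.40 t 4.73 F [ 1.  -0.1 -0.5] open 0.74
  dr total [-0.004 -0.011  1.29 ] (rows 5.4) travel after turn [ 1.584 -0.465  0.338] now [1.525 0.628 0.347] (rows 6.1)
```

```bash
python3 -m handwheel '[{"travel":[0.24,0.1,0],"dr":[0,0,0]},{"travel":[0.24,0.1,0],"dr":[0,0,0]},{"travel":[0.24,0.1,0],"dr":[0,0,0]},{"travel":[0.24,0.1,0],"dr":[0,0,0]},{"travel":[0.24,0.1,0],"dr":[0,0,0]},{"travel":[0.24,0.1,0],"dr":[0,0,0]},{"travel":[0,0,0],"dr":[0,0,0.21]},{"travel":[0,0,0],"dr":[0,0,0.21]},{"travel":[0,0,0],"dr":[0,0,0.21]},{"travel":[0,0,0],"dr":[0,0,0.21]},{"travel":[0,0,0],"dr":[0,0,0.21]},{"travel":[0,0,0],"dr":[0,0,0.21]},{"travel":[0,0,0],"dr":[0,0,0]},{"travel":[0,0,0],"dr":[0,0,0]}]'
python3 -c "
from hl import *
s=loc(KC,KY,0,-14+4);print(s);go(*s,90,KY,'slot2')"
```

```text
time_s: 5.9
eef_pos: [0.4931, 0.0587, 0.1362]
eef_rot: [-0.005, 0.591, 0.807, -0.002]
wrist_force: [-0.1, 0.2, -0.6]
opening: 0.739
[497.73992456  60.50574522]
slot2 TCP [493.1  58.7 136.2] ty 17.6 q6 -0.43 t 5.90 F [-0.1  0.2 -0.6] open 0.74
  dr total [-0.019 -0.011 -0.025] (rows 0.1) travel after turn [0.002 0.033 0.308] now [0.    0.036 0.307] (rows 1.1)
```

```bash
python3 -m handwheel '[{"travel":[0.002,0.033,0.06],"dr":[-0.019,-0.011,-0.025]},{"travel":[0,0,0.1],"dr":[0,0,0]},{"travel":[0,0,0.1],"dr":[0,0,0]},{"travel":[0,0,0.05],"dr":[0,0,0]},{"travel":[0,0,0],"dr":[0,0,0]},{"travel":[0,0,0],"dr":[0,0,0]}]'
python3 -c "
from hl import *
s=loc(KC,KY,0,-14+4);go(*s,21,KY,'slot2')"
```

```text
time_s: 6.4
eef_pos: [0.4975, 0.0603, 0.0878]
eef_rot: [0.0, 0.578, 0.816, 0.0]
wrist_force: [0.0, -0.7, -1.3]
opening: 0.738
slot2 TCP [497.5  60.3  87.8] ty 19.4 q6 -0.45 t 6.40 F [ 0.  -0.7 -1.3] open 0.74
  dr total [0.001 0.    0.035] (rows 0.1) travel after turn [0.001 0.002 0.445] now [0.001 0.002 0.445] (rows 1.6)
```

```bash
python3 -m handwheel '[{"travel":[0,0,0.07],"dr":[0,0,0.035]},{"travel":[0,0,0.08],"dr":[0,0,0]},{"travel":[0,0,0.08],"dr":[0,0,0]},{"travel":[0,0,0.07],"dr":[0,0,0]},{"travel":[0,0,0.04],"dr":[0,0,0]},{"travel":[0,0,0],"dr":[0,0,0]},{"travel":[0,0,0],"dr":[0,0,0]}]'
python3 -c "
from hl import *
s=loc(KC,KY,0,-14+4);go(*s,21,KY,'slot2')"
```

```text
time_s: 6.98
eef_pos: [0.5004, 0.0598, 0.0358]
eef_rot: [0.003, 0.586, 0.81, 0.002]
wrist_force: [0.8, -0.3, -1.5]
opening: 0.738
slot2 TCP [500.4  59.8  35.8] ty 18.2 q6 -0.43 t 6.98 F [ 0.8 -0.3 -1.5] open 0.74
  dr total [ 0.011  0.005 -0.003] (rows 0.1) travel after turn [ 0.01  -0.015  0.099] now [ 0.01  -0.016  0.099] (rows 0.4)
```

```bash
python3 -m handwheel '[{"travel":[0.01,-0.015,0.04],"dr":[0.011,0.005,0]},{"travel":[0,0,0.04],"dr":[0,0,0]},{"travel":[0,0,0.02],"dr":[0,0,0]},{"travel":[0,0,0],"dr":[0,0,0]},{"travel":[0,0,0],"dr":[0,0,0]}]'
python3 -c "
from hl import *
s=loc(KC,KY,0,-14+4);go(*s,21,KY,'slot2')"
```

```text
time_s: 7.4
eef_pos: [0.4989, 0.0605, 0.0209]
eef_rot: [0.001, 0.586, 0.81, 0.0]
wrist_force: [-1.3, 1.1, 1.7]
opening: 0.74
slot2 TCP [498.9  60.5  20.9] ty 18.2 q6 -0.43 t 7.40 F [-1.3  1.1  1.7] open 0.74
  dr total [ 0.003  0.002 -0.003] (rows 0.0) travel after turn [ 0.002 -0.007 -0.001] now [ 0.002 -0.007 -0.001] (rows 0.0)
```

```bash
python3 -m handwheel '[{"travel":[-0.013,-0.007,0],"dr":[0,0,0]},{"travel":[0,0,0],"dr":[0,0,0]}]';  python3 -m handwheel '[{"travel":[-0.013,0,0],"dr":[0,0,0]},{"travel":[0,0,0],"dr":[0,0,0]}]'; 
python3 -c "
from hl import *
s=loc(KC,KY,0,-17.5+4);go(*s,21,KY,'slot2 tight')"
```

```text
time_s: 7.57
eef_pos: [0.4988, 0.0582, 0.0211]
eef_rot: [0.001, 0.586, 0.81, 0.001]
wrist_force: [-1.0, 0.0, -1.2]
opening: 0.741
time_s: 7.73
eef_pos: [0.4989, 0.0568, 0.0212]
eef_rot: [0.0, 0.586, 0.81, 0.001]
wrist_force: [0.1, 0.8, -1.2]
opening: 0.739
slot2 tight TCP [498.9  56.8  21.2] ty 18.2 q6 -0.44 t 7.73 F [ 0.1  0.8 -1.2] open 0.74
  dr total [ 0.004 -0.001 -0.004] (rows 0.0) travel after turn [0.002 0.    0.001] now [0.002 0.    0.001] (rows 0.0)
```

```bash
python3 -m handwheel '[{"travel":[-0.012,0,0],"dr":[0,0,0]},{"travel":[0,0,0],"dr":[0,0,0]}]'; python3 -m handwheel '[{"travel":[0,0,0],"dr":[0,0,0]},{"travel":[0,0,0],"dr":[0,0,0]},{"travel":[0,0,0],"dr":[0,0,0]},{"travel":[0,0,0],"dr":[0,0,0]}]' 1
python3 -m handwheel '[{"travel":[0,0,-0.1],"dr":[0,0,0]},{"travel":[0,0,-0.2],"dr":[0,0,0]},{"travel":[0,0,-0.2],"dr":[0,0,0]},{"travel":[0,0,-0.2],"dr":[0,0,0]},{"travel":[0,0,-0.1],"dr":[0,0,0]},{"travel":[0,0,0],"dr":[0,0,0]}]'
python3 -c "
from hl import *
a=loc([466.7,-291.7],59,0,-4);print(a);go(*a,115,59,'a')"
```

```text
time_s: 7.9
eef_pos: [0.4983, 0.0563, 0.0209]
eef_rot: [-0.001, 0.587, 0.81, 0.001]
wrist_force: [-0.3, 0.4, -0.7]
opening: 0.738
time_s: 8.23
eef_pos: [0.4999, 0.0552, 0.0217]
eef_rot: [0.001, 0.587, 0.81, 0.001]
wrist_force: [-0.2, 0.3, 0.5]
opening: 1.001
time_s: 8.73
eef_pos: [0.4987, 0.054, 0.1455]
eef_rot: [-0.0, 0.587, 0.81, -0.0]
wrist_force: [0.4, -0.5, -0.3]
opening: 0.997
[ 470.1286692 -293.7601523]
a TCP [498.7  54.  145.5] ty 18.2 q6 -0.45 t 8.73 F [ 0.4 -0.5 -0.3] open 1.0
  dr total [-1.000e-03 -2.000e-03 -1.362e+00] (rows 5.7) travel after turn [-1.031 -2.085  0.203] now [-2.144 -0.903  0.203] (rows 8.4)
```

```bash
python3 -m handwheel '[{"travel":[-0.25,-0.107,0],"dr":[0,0,0]},{"travel":[-0.25,-0.107,0],"dr":[0,0,0]},{"travel":[-0.25,-0.107,0],"dr":[0,0,0]},{"travel":[-0.25,-0.107,0],"dr":[0,0,0]},{"travel":[-0.25,-0.107,0],"dr":[0,0,0]},{"travel":[-0.25,-0.107,0],"dr":[0,0,0]},{"travel":[-0.25,-0.107,0],"dr":[0,0,0]},{"travel":[-0.25,-0.107,0],"dr":[0,0,0]},{"travel":[0,0,0],"dr":[0,0,-0.225]},{"travel":[0,0,0],"dr":[0,0,-0.225]},{"travel":[0,0,0],"dr":[0,0,-0.225]},{"travel":[0,0,0],"dr":[0,0,-0.225]},{"travel":[0,0,0],"dr":[0,0,-0.225]},{"travel":[0,0,0],"dr":[0,0,-0.225]},{"travel":[0,0,0],"dr":[0,0,0]},{"travel":[0,0,0],"dr":[0,0,0]}]'
python3 - <<'E'
from hl import *
a=loc([466.7,-291.7],59,0,-4);go(*a,80,59,'a')
im=viewer.camera('top');cv2.imwrite('pics/t2.png',im[:,:,::-1])
for n,roi,z in [("c",(249,205,274,226),.052)]:wedge(im,roi,z)
z=cv2.resize(im[180:245,312:412],None,fx=8,fy=8,interpolation=cv2.INTER_CUBIC);cv2.imwrite('pics/k2.png',z[:,:,::-1])
E
```

```text
time_s: 10.07
eef_pos: [0.465, -0.2836, 0.1293]
eef_rot: [-0.003, 0.255, 0.967, 0.002]
wrist_force: [-0.8, -0.1, -0.3]
opening: 1.002
a TCP [ 465.  -283.6  129.3] ty 60.5 q6 -1.82 t 10.07 F [-0.8 -0.1 -0.3] open 1.0
  dr total [ 0.004 -0.014  0.049] (rows 0.2) travel after turn [-0.064 -0.041  0.328] now [-0.066 -0.043  0.328] (rows 1.2)
wedge o [475.9 316.1] by corners [475.8 316.4] yaw -84.4 err mm 1.8 flat,thin,slant,thick 61.3 20.0 64.4 38.6 flank yaw -83.5 area/exp 0.91
```

View pics/k2.png

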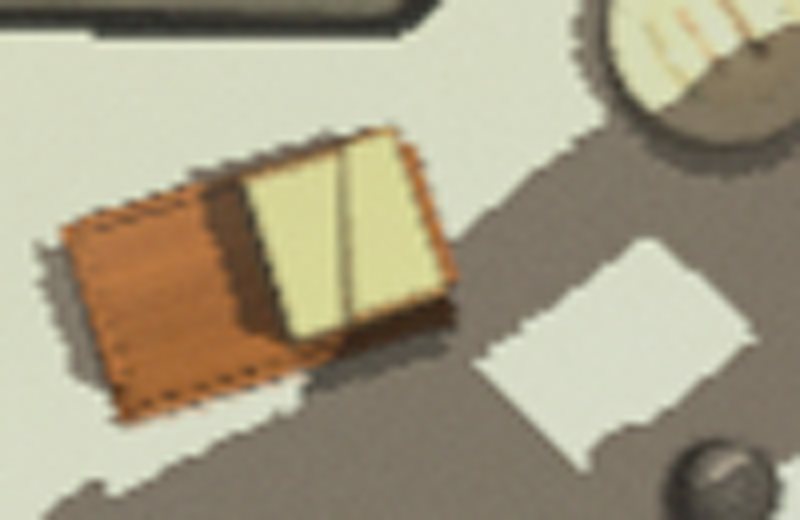

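Wedge_b stands flush beside the packed one, head to tail, with a thin dark line between them. I'll measure that line and go on to a.

```bash
cat >> hl.py <<'E'
def pack(im,z=.058):
    """extent of the yellow tops in keeper axes, mm: edges are eroded about 1 mm in the mask"""
    x0,y0,x1,y1=312,188,376,238
    c=cv2.resize(im[y0:y1,x0:x1],None,fx=F,fy=F,interpolation=cv2.INTER_CUBIC)
    m=yel(cv2.cvtColor(c,cv2.COLOR_RGB2HSV).astype(int)).astype(np.uint8)
    n,l,s,_=cv2.connectedComponentsWithStats(m)
    a=np.radians(KY);r=np.array([[np.cos(a),-np.sin(a)],[np.sin(a),np.cos(a)]])
    for i in range(1,n):
        if s[i,4]<4000:continue
        v,u=np.nonzero(l==i);p=(ray((np.c_[u,v]+.5)/F-.5+[x0,y0],z)*1000-KC)@r
        q=[p[abs(p[:,0]-X)<2,1] for X in(-20,0,20)]
        print("comp area/1856 %.2f"%(s[i,4]*0+cv2.contourArea(cv2.convexHull((p).astype(np.float32)))/1856),"x",np.percentile(p[:,0],[1,99]).round(1),"y at x=-20,0,20:",[np.percentile(k,[1,99]).round(1).tolist() for k in q if len(k)])
E
python3 - <<'E'
from hl import *
pack(cv2.cvtColor(cv2.imread("pics/t2.png"),cv2.COLOR_BGR2RGB))
E
python3 -m handwheel '[{"travel":[-0.064,-0.041,0.1],"dr":[0.004,-0.014,0.049]},{"travel":[0,0,0.12],"dr":[0,0,0]},{"travel":[0,0,0.1],"dr":[0,0,0]},{"travel":[0,0,0],"dr":[0,0,0]},{"travel":[0,0,0],"dr":[0,0,0]}]'
python3 -c "
from hl import *
a=loc([466.7,-291.7],59,0,-4);go(*a,13.5,59,'a')"
```

```text
comp area/1856 1.90 x [-29.8  29.2] y at x=-20,0,20: [[-61.1, -3.7], [-60.5, -3.6], [-59.7, -3.7]]
time_s: 10.53
eef_pos: [0.4709, -0.294, 0.0791]
eef_rot: [0.001, 0.275, 0.961, -0.001]
wrist_force: [-0.1, -0.4, -0.4]
opening: 1.002
a TCP [ 470.9 -294.    79.1] ty 58.1 q6 -1.79 t 10.53 F [-0.1 -0.4 -0.4] open 1.0
  dr total [-0.001  0.003 -0.03 ] (rows 0.1) travel after turn [ 0.005 -0.001  0.437] now [ 0.006 -0.001  0.437] (rows 1.6)
```

```bash
python3 -m handwheel '[{"travel":[0.005,0,0.08],"dr":[0,0,-0.03]},{"travel":[0,0,0.08],"dr":[0,0,0]},{"travel":[0,0,0.06],"dr":[0,0,0]},{"travel":[0,0,0.06],"dr":[0,0,0]},{"travel":[0,0,0.04],"dr":[0,0,0]},{"travel":[0,0,0],"dr":[0,0,0]},{"travel":[0,0,0],"dr":[0,0,0]}]'
python3 -c "
from hl import *
a=loc([466.7,-291.7],59,0,-4);go(*a,13.5,59,'a')"
```

```text
time_s: 11.12
eef_pos: [0.471, -0.294, 0.0278]
eef_rot: [0.002, 0.268, 0.963, -0.001]
wrist_force: [0.4, -0.0, -0.7]
opening: 1.003
a TCP [ 471.  -294.    27.8] ty 58.9 q6 -1.80 t 11.12 F [ 0.4 -0.  -0.7] open 1.0
  dr total [-0.002  0.007 -0.003] (rows 0.0) travel after turn [ 0.006 -0.002  0.095] now [ 0.006 -0.002  0.095] (rows 0.3)
```

```bash
python3 -m handwheel '[{"travel":[0.006,-0.002,0.04],"dr":[0,0.007,0]},{"travel":[0,0,0.04],"dr":[0,0,0]},{"travel":[0,0,0.01],"dr":[0,0,0]},{"travel":[0,0,0],"dr":[0,0,0]}]'; python3 -m handwheel '[{"travel":[0,0,0],"dr":[0,0,0]},{"travel":[0,0,0],"dr":[0,0,0]},{"travel":[0,0,0],"dr":[0,0,0]},{"travel":[0,0,0],"dr":[0,0,0]},{"travel":[0,0,0],"dr":[0,0,0]},{"travel":[0,0,0],"dr":[0,0,0]}]' -1; python3 -c "
from hl import *
a=loc([466.7,-291.7],59,0,-4);go(*a,13.5,59,'a')"
python3 -m handwheel '[{"travel":[0,0,-0.1],"dr":[0,0,0]},{"travel":[0,0,-0.2],"dr":[0,0,0]},{"travel":[0,0,-0.2],"dr":[0,0,0]},{"travel":[0,0,-0.2],"dr":[0,0,0]},{"travel":[0,0,-0.1],"dr":[0,0,0]},{"travel":[0,0,0],"dr":[0,0,0]}]'
python3 -c "
from hl import *
s=loc(KC,KY,0,14-4);go(*s,90,KY,'slot3')"
```

```text
time_s: 11.45
eef_pos: [0.4707, -0.2943, 0.0138]
eef_rot: [0.0, 0.268, 0.963, -0.001]
wrist_force: [0.4, -0.2, -0.1]
opening: 1.0
time_s: 11.95
eef_pos: [0.471, -0.2947, 0.0144]
eef_rot: [0.001, 0.268, 0.963, -0.001]
wrist_force: [0.1, -0.2, -1.3]
opening: 0.742
a TCP [ 471.  -294.7   14.4] ty 58.9 q6 -1.80 t 11.95 F [ 0.1 -0.2 -1.3] open 0.74
  dr total [-0.004  0.004 -0.003] (rows 0.0) travel after turn [0.008 0.003 0.006] now [0.008 0.003 0.006] (rows 0.0)
time_s: 12.45
eef_pos: [0.4683, -0.2919, 0.1356]
eef_rot: [-0.003, 0.268, 0.963, 0.001]
wrist_force: [0.9, -1.3, -1.8]
opening: 0.739
slot3 TCP [ 468.3 -291.9  135.6] ty 58.9 q6 -1.80 t 12.45 F [ 0.9 -1.3 -1.8] open 0.74
  dr total [-0.004 -0.013  1.353] (rows 5.7) travel after turn [2.302 0.924 0.304] now [1.144 2.2   0.313] (rows 9.0)
```

```bash
python3 -m handwheel '[{"travel":[0.12,0.23,0],"dr":[0,0,0]},{"travel":[0.12,0.23,0],"dr":[0,0,0]},{"travel":[0.12,0.23,0],"dr":[0,0,0]},{"travel":[0.12,0.23,0],"dr":[0,0,0]},{"travel":[0.12,0.23,0],"dr":[0,0,0]},{"travel":[0.12,0.23,0],"dr":[0,0,0]},{"travel":[0.12,0.23,0],"dr":[0,0,0]},{"travel":[0.12,0.23,0],"dr":[0,0,0]},{"travel":[0.12,0.23,0],"dr":[0,0,0]},{"travel":[0,0,0],"dr":[0,0,0.22]},{"travel":[0,0,0],"dr":[0,0,0.22]},{"travel":[0,0,0],"dr":[0,0,0.22]},{"travel":[0,0,0],"dr":[0,0,0.22]},{"travel":[0,0,0],"dr":[0,0,0.22]},{"travel":[0,0,0],"dr":[0,0,0.22]},{"travel":[0,0,0],"dr":[0,0,0]},{"travel":[0,0,0],"dr":[0,0,0]}]'
python3 -c "
from hl import *
s=loc(KC,KY,0,14.5-4);print(s);go(*s,90,KY,'slot3')"
```

```text
time_s: 13.87
eef_pos: [0.48, 0.0756, 0.1171]
eef_rot: [-0.011, 0.59, 0.807, -0.005]
wrist_force: [-0.1, -0.7, -1.9]
opening: 0.736
[491.30307921  79.96896752]
slot3 TCP [480.   75.6 117.1] ty 17.6 q6 -0.40 t 13.87 F [-0.1 -0.7 -1.9] open 0.74
  dr total [-0.041 -0.021 -0.022] (rows 0.2) travel after turn [0.004 0.08  0.18 ] now [0.003 0.084 0.179] (rows 0.7)
```

```bash
python3 -m handwheel '[{"travel":[0.004,0.08,0.03],"dr":[-0.041,-0.021,-0.022]},{"travel":[0,0,0],"dr":[0,0,0]},{"travel":[0,0,0.08],"dr":[0,0,0]},{"travel":[0,0,0.08],"dr":[0,0,0]},{"travel":[0,0,0],"dr":[0,0,0]},{"travel":[0,0,0],"dr":[0,0,0]}]'
python3 -c "
from hl import *
s=loc(KC,KY,0,14.5-4);go(*s,20.5,KY,'slot3')"
```

```text
time_s: 14.37
eef_pos: [0.489, 0.0794, 0.0854]
eef_rot: [-0.002, 0.579, 0.815, -0.001]
wrist_force: [-0.8, 0.5, -1.3]
opening: 0.736
slot3 TCP [489.   79.4  85.4] ty 19.2 q6 -0.41 t 14.37 F [-0.8  0.5 -1.3] open 0.74
  dr total [-0.009 -0.003  0.031] (rows 0.1) travel after turn [-0.001  0.016  0.432] now [-0.002  0.018  0.432] (rows 1.6)
```

```bash
python3 -m handwheel '[{"travel":[0,0.016,0.05],"dr":[-0.009,-0.003,0.031]},{"travel":[0,0,0.08],"dr":[0,0,0]},{"travel":[0,0,0.08],"dr":[0,0,0]},{"travel":[0,0,0.07],"dr":[0,0,0]},{"travel":[0,0,0.04],"dr":[0,0,0]},{"travel":[0,0,0],"dr":[0,0,0]},{"travel":[0,0,0],"dr":[0,0,0]}]'
python3 -c "
from hl import *
s=loc(KC,KY,0,14.5-4);go(*s,20.5,KY,'slot3')"
```

```text
time_s: 14.95
eef_pos: [0.4935, 0.0797, 0.0367]
eef_rot: [0.002, 0.586, 0.81, 0.001]
wrist_force: [-0.1, -0.3, -1.1]
opening: 0.741
slot3 TCP [493.5  79.7  36.7] ty 18.2 q6 -0.40 t 14.95 F [-0.1 -0.3 -1.1] open 0.74
  dr total [ 0.008  0.003 -0.002] (rows 0.0) travel after turn [ 0.006 -0.013  0.108] now [ 0.006 -0.014  0.108] (rows 0.4)
```

```bash
python3 -m handwheel '[{"travel":[0.006,-0.013,0.04],"dr":[0.008,0.003,0]},{"travel":[0,0,0.04],"dr":[0,0,0]},{"travel":[0,0,0.03],"dr":[0,0,0]},{"travel":[0,0,0],"dr":[0,0,0]},{"travel":[0,0,0],"dr":[0,0,0]}]';python3 -m handwheel '[{"travel":[-0.014,-0.006,0],"dr":[0,0,0]},{"travel":[0,0,0],"dr":[0,0,0]}]';python3 -m handwheel '[{"travel":[-0.013,0,0],"dr":[0,0,0]},{"travel":[0,0,0],"dr":[0,0,0]}]'
python3 -c "
from hl import *
s=loc(KC,KY,0,11.5-4);go(*s,20.5,KY,'slot3')"
```

```text
time_s: 15.37
eef_pos: [0.4921, 0.0798, 0.0202]
eef_rot: [0.001, 0.586, 0.81, 0.0]
wrist_force: [0.6, 0.7, -0.7]
opening: 0.74
time_s: 15.53
eef_pos: [0.4923, 0.0775, 0.0204]
eef_rot: [0.001, 0.586, 0.81, 0.0]
wrist_force: [-0.1, -0.5, -2.1]
opening: 0.744
time_s: 15.7
eef_pos: [0.4927, 0.0756, 0.0204]
eef_rot: [0.001, 0.586, 0.81, 0.001]
wrist_force: [0.5, 0.7, -1.3]
opening: 0.742
slot3 TCP [492.7  75.6  20.4] ty 18.3 q6 -0.41 t 15.70 F [ 0.5  0.7 -1.3] open 0.74
  dr total [ 0.003  0.001 -0.001] (rows 0.0) travel after turn [ 0.01  0.   -0.  ] now [ 0.01  0.   -0.  ] (rows 0.0)
```

```bash
python3 -m handwheel '[{"travel":[0,0,0],"dr":[0,0,0]},{"travel":[0,0,0],"dr":[0,0,0]},{"travel":[0,0,0],"dr":[0,0,0]},{"travel":[0,0,0],"dr":[0,0,0]}]' 1
python3 -m handwheel '[{"travel":[0,0,-0.1],"dr":[0,0,0]},{"travel":[0,0,-0.2],"dr":[0,0,0]},{"travel":[0,0,-0.2],"dr":[0,0,0]},{"travel":[0,0,-0.2],"dr":[0,0,0]},{"travel":[0,0,-0.2],"dr":[0,0,0]},{"travel":[0,0,0],"dr":[0,0,0]}]'
python3 -c "
from hl import *
c=loc([475.9,316.3],-84.1,-3,0);print(c);go(*c,130,-2,'c')"
```

```text
time_s: 16.03
eef_pos: [0.4942, 0.0752, 0.0215]
eef_rot: [0.002, 0.586, 0.81, 0.001]
wrist_force: [-0.6, 0.0, -0.6]
opening: 1.0
time_s: 16.53
eef_pos: [0.492, 0.0752, 0.1606]
eef_rot: [-0.0, 0.586, 0.81, -0.0]
wrist_force: [2.0, -0.4, 1.2]
opening: 0.998
[475.59162239 319.28410845]
c TCP [492.   75.2 160.6] ty 18.2 q6 -0.41 t 16.53 F [ 2.  -0.4  1.2] open 1.0
  dr total [-0.001  0.     0.675] (rows 2.8) travel after turn [ 1.623 -0.166  0.204] now [1.58  0.406 0.203] (rows 5.9)
```

```bash
python3 -m handwheel '[{"travel":[0.25,0.063,0],"dr":[0,0,0]},{"travel":[0.25,0.063,0],"dr":[0,0,0]},{"travel":[0.25,0.063,0],"dr":[0,0,0]},{"travel":[0.25,0.063,0],"dr":[0,0,0]},{"travel":[0.25,0.063,0],"dr":[0,0,0]},{"travel":[0.25,0.063,0],"dr":[0,0,0]},{"travel":[0,0,0],"dr":[0,0,0.22]},{"travel":[0,0,0],"dr":[0,0,0.22]},{"travel":[0,0,0],"dr":[0,0,0.22]},{"travel":[0,0,0],"dr":[0,0,0]},{"travel":[0,0,0],"dr":[0,0,0]}]'
python3 - <<'E'
from hl import *
c=loc([475.9,316.3],-84.1,-3,0);print(c);go(*c,100,-2,'c')
im=viewer.camera('top');cv2.imwrite('pics/t3.png',im[:,:,::-1]);pack(im)
z=cv2.resize(im[175:245,222:382],None,fx=5,fy=5,interpolation=cv2.INTER_CUBIC);cv2.imwrite('pics/k3.png',z[:,:,::-1])
E
```

```text
time_s: 17.45
eef_pos: [0.4787, 0.318, 0.1632]
eef_rot: [0.004, 0.722, 0.692, 0.005]
wrist_force: [0.3, -0.4, -0.6]
opening: 1.003
[475.59162239 319.28410845]
c TCP [478.7 318.  163.2] ty -2.4 q6 0.43 t 17.45 F [ 0.3 -0.4 -0.6] open 1.0
  dr total [ 0.025 -0.002 -0.013] (rows 0.1) travel after turn [ 0.008 -0.021  0.421] now [ 0.007 -0.026  0.421] (rows 1.5)
comp area/1856 2.89 x [-28.6  30.4] y at x=-20,0,20: [[-60.7, 30.9], [-60.3, 24.9], [-59.5, 19.1]]
```

View pics/k3.png

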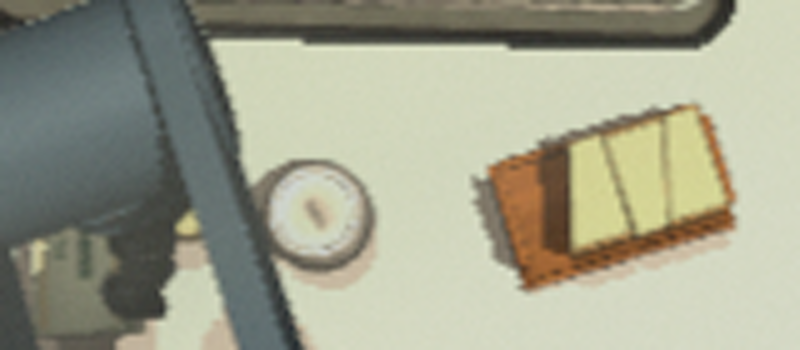

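Three wedges stand tight in the keeper (slanted flank at y ≈ 25–26 mm; 26 expected), and cup and tea box are untouched. Now c by its flanks.

```bash
python3 -m handwheel '[{"travel":[0.008,-0.021,0.06],"dr":[0.025,-0.002,-0.013]},{"travel":[0,0,0.12],"dr":[0,0,0]},{"travel":[0,0,0.15],"dr":[0,0,0]},{"travel":[0,0,0.1],"dr":[0,0,0]},{"travel":[0,0,0],"dr":[0,0,0]},{"travel":[0,0,0],"dr":[0,0,0]}]'
python3 - <<'E'
from hl import *
c=loc([475.9,316.3],-84.1,-3,0);go(*c,14,-2,'c')
E
```

```text
time_s: 18.0
eef_pos: [0.4763, 0.3176, 0.095]
eef_rot: [-0.001, 0.715, 0.699, -0.0]
wrist_force: [-0.2, 0.1, 1.2]
opening: 1.003
c TCP [476.3 317.6  95. ] ty -1.3 q6 0.40 t 18.00 F [-0.2  0.1  1.2] open 1.0
  dr total [-0.003 -0.001  0.022] (rows 0.1) travel after turn [ 0.011 -0.005  0.54 ] now [ 0.011 -0.004  0.54 ] (rows 1.9)
```

```bash
python3 -m handwheel '[{"travel":[0.011,-0.005,0.08],"dr":[0,0,0.022]},{"travel":[0,0,0.1],"dr":[0,0,0]},{"travel":[0,0,0.1],"dr":[0,0,0]},{"travel":[0,0,0.08],"dr":[0,0,0]},{"travel":[0,0,0.05],"dr":[0,0,0]},{"travel":[0,0,0],"dr":[0,0,0]},{"travel":[0,0,0],"dr":[0,0,0]}]'
python3 - <<'E'
from hl import *
c=loc([475.9,316.3],-84.1,-3,0);go(*c,14,-2,'c')
E
```

```text
time_s: 18.58
eef_pos: [0.4783, 0.3202, 0.0325]
eef_rot: [0.0, 0.719, 0.695, 0.003]
wrist_force: [-0.3, 0.2, 0.5]
opening: 0.998
c TCP [478.3 320.2  32.5] ty -2.0 q6 0.42 t 18.58 F [-0.3  0.2  0.5] open 1.0
  dr total [ 0.007 -0.007 -0.   ] (rows 0.0) travel after turn [-0.007 -0.018  0.123] now [-0.007 -0.019  0.123] (rows 0.4)
```

```bash
python3 -m handwheel '[{"travel":[-0.007,-0.018,0.05],"dr":[0.007,-0.007,0]},{"travel":[0,0,0.04],"dr":[0,0,0]},{"travel":[0,0,0.03],"dr":[0,0,0]},{"travel":[0,0,0],"dr":[0,0,0]}]'; python3 -m handwheel '[{"travel":[0,0,0],"dr":[0,0,0]},{"travel":[0,0,0],"dr":[0,0,0]},{"travel":[0,0,0],"dr":[0,0,0]},{"travel":[0,0,0],"dr":[0,0,0]},{"travel":[0,0,0],"dr":[0,0,0]},{"travel":[0,0,0],"dr":[0,0,0]},{"travel":[0,0,0],"dr":[0,0,0]},{"travel":[0,0,0],"dr":[0,0,0]}]' -1
python3 - <<'E'
from hl import *
c=loc([475.9,316.3],-84.1,-3,0);go(*c,14,-2,'c')
E
```

```text
time_s: 18.92
eef_pos: [0.4769, 0.3199, 0.0149]
eef_rot: [0.001, 0.719, 0.695, 0.001]
wrist_force: [-0.8, -1.2, -0.1]
opening: 0.998
time_s: 19.58
eef_pos: [0.4774, 0.3202, 0.0157]
eef_rot: [0.001, 0.719, 0.695, 0.002]
wrist_force: [-1.0, 0.4, -1.4]
opening: 0.356
c TCP [477.4 320.2  15.7] ty -2.0 q6 0.42 t 19.58 F [-1.   0.4 -1.4] open 0.36
  dr total [ 0.008 -0.003  0.   ] (rows 0.0) travel after turn [-0.007 -0.012  0.011] now [-0.007 -0.012  0.011] (rows 0.1)
```

```bash
python3 -m handwheel '[{"travel":[0,0,-0.05],"dr":[0,0,0]},{"travel":[0,0,-0.1],"dr":[0,0,0]},{"travel":[0,0,-0.15],"dr":[0,0,0]},{"travel":[0,0,-0.15],"dr":[0,0,0]},{"travel":[0,0,-0.15],"dr":[0,0,0]},{"travel":[0,0,-0.15],"dr":[0,0,0]},{"travel":[0,0,-0.1],"dr":[0,0,0]},{"travel":[0,0,0],"dr":[0,0,0]}]'
python3 - <<'E'
from hl import *
go(480,-170,130,-2,'set')
im=viewer.camera('top');cv2.imwrite('pics/t4.png',im[:,:,::-1])
E
```

```text
time_s: 20.25
eef_pos: [0.4745, 0.319, 0.1491]
eef_rot: [-0.0, 0.719, 0.695, -0.001]
wrist_force: [0.8, -0.5, -0.6]
opening: 0.357
set TCP [474.5 319.  149.1] ty -2.0 q6 0.42 t 20.25 F [ 0.8 -0.5 -0.6] open 0.36
  dr total [-0.003  0.002 -0.   ] (rows 0.0) travel after turn [-3.257  0.151  0.127] now [-3.257  0.151  0.131] (rows 11.7)
```

```bash
python3 -m handwheel '[{"travel":[-0.25,0.01,0],"dr":[0,0,0]},{"travel":[-0.25,0.01,0],"dr":[0,0,0]},{"travel":[-0.25,0.01,0],"dr":[0,0,0]},{"travel":[-0.25,0.01,0],"dr":[0,0,0]},{"travel":[-0.25,0.01,0],"dr":[0,0,0]},{"travel":[-0.25,0.01,0],"dr":[0,0,0]},{"travel":[-0.25,0.01,0],"dr":[0,0,0]},{"travel":[-0.25,0.01,0],"dr":[0,0,0]},{"travel":[-0.25,0.01,0],"dr":[0,0,0]},{"travel":[-0.25,0.01,0],"dr":[0,0,0]},{"travel":[-0.25,0.01,0],"dr":[0,0,0]},{"travel":[-0.25,0.01,0],"dr":[0,0,0]},{"travel":[-0.2,0.01,0],"dr":[0,0,0]},{"travel":[0,0,0],"dr":[0,0,0]},{"travel":[0,0,0],"dr":[0,0,0]}]'
python3 - <<'E'
from hl import *
go(480,-170,16,-2,'set')
E
```

```text
time_s: 21.55
eef_pos: [0.4653, -0.1795, 0.1293]
eef_rot: [-0.01, 0.718, 0.696, -0.006]
wrist_force: [0.4, 1.0, -1.4]
opening: 0.354
set TCP [ 465.3 -179.5  129.3] ty -1.7 q6 -0.57 t 21.55 F [ 0.4  1.  -1.4] open 0.35
  dr total [-0.045 -0.01   0.009] (rows 0.2) travel after turn [0.067 0.096 0.755] now [0.063 0.114 0.753] (rows 2.7)
```

```bash
python3 -m handwheel '[{"travel":[0.06,0.096,0.05],"dr":[-0.045,-0.01,0]},{"travel":[0,0,0.1],"dr":[0,0,0]},{"travel":[0,0,0.15],"dr":[0,0,0]},{"travel":[0,0,0.15],"dr":[0,0,0]},{"travel":[0,0,0.1],"dr":[0,0,0]},{"travel":[0,0,0],"dr":[0,0,0]},{"travel":[0,0,0],"dr":[0,0,0]}]'
python3 - <<'E'
from hl import *
go(480,-170,16,-2,'set')
E
```

```text
time_s: 22.13
eef_pos: [0.4769, -0.1621, 0.0386]
eef_rot: [-0.004, 0.717, 0.698, -0.0]
wrist_force: [-0.5, -0.6, -0.7]
opening: 0.352
set TCP [ 476.9 -162.1   38.6] ty -1.5 q6 -0.54 t 22.13 F [-0.5 -0.6 -0.7] open 0.35
  dr total [-0.011 -0.011  0.015] (rows 0.1) travel after turn [-0.052  0.023  0.151] now [-0.053  0.023  0.15 ] (rows 0.6)
```

```bash
python3 -m handwheel '[{"travel":[0,0,0.05],"dr":[-0.011,-0.011,0]},{"travel":[0,0,0.05],"dr":[0,0,0]},{"travel":[0,0,0.03],"dr":[0,0,0]},{"travel":[0,0,0],"dr":[0,0,0]},{"travel":[0,0,0],"dr":[0,0,0]}]'
python3 - <<'E'
from hl import *
go(478,-162,16,-2,'set')
E
```

```text
time_s: 22.55
eef_pos: [0.478, -0.1606, 0.0194]
eef_rot: [0.002, 0.716, 0.698, 0.0]
wrist_force: [0.7, -0.9, -1.9]
opening: 0.356
set TCP [ 478.  -160.6   19.4] ty -1.4 q6 -0.54 t 22.55 F [ 0.7 -0.9 -1.9] open 0.36
  dr total [0.005 0.004 0.02 ] (rows 0.1) travel after turn [-0.009  0.     0.023] now [-0.009 -0.     0.023] (rows 0.1)
```

```bash
python3 -m handwheel '[{"travel":[0,0,0.015],"dr":[0.005,0.004,0]},{"travel":[0,0,0.008],"dr":[0,0,0]},{"travel":[0,0,0],"dr":[0,0,0]}]'; python3 -m handwheel '[{"travel":[0,0,0.003],"dr":[0,0,0]},{"travel":[0,0,0],"dr":[0,0,0]}]'
python3 -m handwheel '[{"travel":[0,0,0],"dr":[0,0,0]},{"travel":[0,0,0],"dr":[0,0,0]},{"travel":[0,0,0],"dr":[0,0,0]},{"travel":[0,0,0],"dr":[0,0,0]},{"travel":[0,0,0],"dr":[0,0,0]},{"travel":[0,0,0],"dr":[0,0,0]}]' 1
python3 -m handwheel '[{"travel":[0,0,-0.1],"dr":[0,0,0]},{"travel":[0,0,-0.2],"dr":[0,0,0]},{"travel":[0,0,-0.2],"dr":[0,0,0]},{"travel":[0,0,-0.2],"dr":[0,0,0]},{"travel":[-0.25,0,0],"dr":[0,0,0]},{"travel":[-0.25,0,0],"dr":[0,0,0]},{"travel":[-0.25,0,0],"dr":[0,0,0]},{"travel":[-0.25,0,0],"dr":[0,0,0]},{"travel":[0,0,0],"dr":[0,0,0]},{"travel":[0,0,0],"dr":[0,0,0]}]'
python3 - <<'E'
from hl import *
im=viewer.camera('top');cv2.imwrite('pics/t5.png',im[:,:,::-1])
uv=proj([.478,-.161,.052])[0];print(uv)
u,v=uv.astype(int)
wedge(im,(u-22,v-20,u+22,v+20))
z=cv2.resize(im[160:245,360:460],None,fx=6,fy=6,interpolation=cv2.INTER_CUBIC);cv2.imwrite('pics/k5.png',z[:,:,::-1])
E
```

```text
time_s: 22.8
eef_pos: [0.479, -0.1614, 0.0168]
eef_rot: [0.001, 0.716, 0.698, 0.0]
wrist_force: [-0.6, -0.3, -2.3]
opening: 0.354
time_s: 22.97
eef_pos: [0.4793, -0.1618, 0.0166]
eef_rot: [0.001, 0.716, 0.698, 0.0]
wrist_force: [0.4, 0.3, -1.4]
opening: 0.36
time_s: 23.47
eef_pos: [0.4804, -0.1626, 0.0178]
eef_rot: [0.003, 0.716, 0.698, 0.001]
wrist_force: [-0.8, -0.3, -0.3]
opening: 1.0
time_s: 24.3
eef_pos: [0.4759, -0.3171, 0.129]
eef_rot: [0.004, 0.714, 0.7, 0.0]
wrist_force: [-0.0, 0.3, 0.1]
opening: 1.001
[421.81720432 219.60954185]
wedge o [ 483.9 -148.2] by corners [ 481.7 -151.2] yaw 20.4 err mm 21.2 flat,thin,slant,thick 36.2 24.0 38.3 44.1 flank yaw 39.1 area/exp 0.494
```

View pics/k5.png

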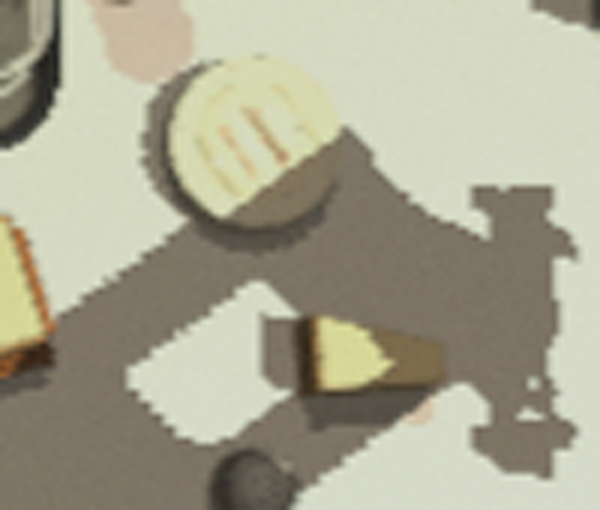

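The wedge stands upright at about (422,219), partly in the arm's shadow, so I'll measure it with a mask that allows for shadow.

```bash
python3 - <<'E'
import hl
from hl import *
im=cv2.cvtColor(cv2.imread("pics/t5.png"),cv2.COLOR_BGR2RGB)
h=cv2.cvtColor(im,cv2.COLOR_RGB2HSV)
print(h[220,412:438].tolist())
hl.yel=lambda h:(h[...,0]>17)&(h[...,0]<36)&(h[...,1]>62)&(h[...,2]>92)
o,th=wedge(im,(405,205,440,232))
y=np.degrees(th);g=loc(o*1000,y,0,-4);print(g)
go(*g,80,y,'c2')
E
```

```text
[[18, 126, 107], [22, 100, 169], [28, 83, 207], [30, 76, 214], [30, 74, 216], [31, 77, 216], [30, 75, 215], [30, 76, 216], [30, 74, 216], [30, 75, 215], [30, 74, 215], [30, 75, 215], [30, 77, 209], [26, 81, 167], [19, 96, 127], [20, 105, 122], [19, 96, 127], [20, 100, 125], [20, 97, 123], [20, 102, 123], [19, 104, 125], [19, 94, 119], [18, 62, 123], [17, 52, 127], [18, 51, 125], [18, 49, 124]]
wedge o [ 479.7 -163.8] by corners [ 479.4 -164.2] yaw -86.9 err mm 2.8 flat,thin,slant,thick 62.9 21.5 69.6 41.3 flank yaw -85.3 area/exp 1.01
[ 475.73075284 -163.99399023]
c2 TCP [ 475.9 -317.2  129.2] ty -1.1 q6 -0.78 t 24.35 F [-0.5  0.2  1.2] open 1.0
  dr total [1.60e-02 1.00e-03 2.86e+00] (rows 12.0) travel after turn [ 0.053 -1.02   0.328] now [ 1.023 -0.023  0.322] (rows 3.9)
```

```bash
python3 -m handwheel '[{"travel":[0.25,0,0],"dr":[0.016,0,0]},{"travel":[0.25,0,0],"dr":[0,0,0]},{"travel":[0.25,0,0],"dr":[0,0,0]},{"travel":[0.23,0,0],"dr":[0,0,0]},{"travel":[0,0,0],"dr":[0,0,0.23]},{"travel":[0,0,0],"dr":[0,0,0.23]},{"travel":[0,0,0],"dr":[0,0,0.23]},{"travel":[0,0,0],"dr":[0,0,0.23]},{"travel":[0,0,0],"dr":[0,0,0.23]},{"travel":[0,0,0],"dr":[0,0,0.23]},{"travel":[0,0,0],"dr":[0,0,0.23]},{"travel":[0,0,0],"dr":[0,0,0.23]},{"travel":[0,0,0],"dr":[0,0,0.23]},{"travel":[0,0,0],"dr":[0,0,0.23]},{"travel":[0,0,0],"dr":[0,0,0.23]},{"travel":[0,0,0],"dr":[0,0,0.23]},{"travel":[0,0,0],"dr":[0,0,0]},{"travel":[0,0,0],"dr":[0,0,0]}]'
python3 - <<'E'
from hl import *
g=loc([478.7,-164.7],-85,0,-4);print(g);go(*g,80,-85,'c2')
E
```

```text
time_s: 25.85
eef_pos: [0.47, -0.1358, 0.123]
eef_rot: [-0.002, 0.999, 0.031, -0.007]
wrist_force: [0.7, -0.1, 0.2]
opening: 0.998
[ 474.71522121 -165.04862297]
c2 TCP [ 470.  -135.8  123. ] ty -86.5 q6 0.99 t 25.85 F [ 0.7 -0.1  0.2] open 1.0
  dr total [-0.011  0.028 -0.048] (rows 0.2) travel after turn [0.014 0.197 0.287] now [0.023 0.198 0.285] (rows 1.3)
```

```bash
python3 -m handwheel '[{"travel":[0.014,0.197,0],"dr":[-0.011,0.028,-0.048]},{"travel":[0,0,0],"dr":[0,0,0]},{"travel":[0,0,0.1],"dr":[0,0,0]},{"travel":[0,0,0.12],"dr":[0,0,0]},{"travel":[0,0,0.08],"dr":[0,0,0]},{"travel":[0,0,0],"dr":[0,0,0]},{"travel":[0,0,0],"dr":[0,0,0]}]'
python3 - <<'E'
from hl import *
g=loc([478.7,-164.7],-85,0,-4);go(*g,13.5,-85,'c2')
E
```

```text
time_s: 26.43
eef_pos: [0.4741, -0.1616, 0.0771]
eef_rot: [-0.0, 0.998, 0.058, 0.001]
wrist_force: [0.3, 0.1, 0.2]
opening: 0.999
c2 TCP [ 474.1 -161.6   77.1] ty -83.3 q6 0.89 t 26.43 F [0.3 0.1 0.2] open 1.0
  dr total [ 0.    -0.003  0.056] (rows 0.2) travel after turn [0.002 0.024 0.424] now [0.001 0.024 0.424] (rows 1.5)
```

```bash
python3 -m handwheel '[{"travel":[0.002,0.024,0.04],"dr":[0,0,0.056]},{"travel":[0,0,0.08],"dr":[0,0,0]},{"travel":[0,0,0.08],"dr":[0,0,0]},{"travel":[0,0,0.06],"dr":[0,0,0]},{"travel":[0,0,0.03],"dr":[0,0,0]},{"travel":[0,0,0],"dr":[0,0,0]},{"travel":[0,0,0],"dr":[0,0,0]}]'
python3 - <<'E'
from hl import *
g=loc([478.7,-164.7],-85,0,-4);go(*g,13.5,-85,'c2')
E
```

```text
time_s: 27.02
eef_pos: [0.4765, -0.1655, 0.0321]
eef_rot: [0.001, 0.999, 0.044, 0.002]
wrist_force: [0.6, -0.2, 0.5]
opening: 1.004
c2 TCP [ 476.5 -165.5   32.1] ty -84.9 q6 0.91 t 27.02 F [ 0.6 -0.2  0.5] open 1.0
  dr total [ 0.004 -0.009  0.002] (rows 0.0) travel after turn [-0.012 -0.004  0.124] now [-0.012 -0.004  0.124] (rows 0.4)
```

```bash
python3 -m handwheel '[{"travel":[-0.012,-0.004,0.05],"dr":[0.004,-0.009,0]},{"travel":[0,0,0.05],"dr":[0,0,0]},{"travel":[0,0,0.02],"dr":[0,0,0]},{"travel":[0,0,0],"dr":[0,0,0]}]'; python3 -m handwheel '[{"travel":[0,0,0],"dr":[0,0,0]},{"travel":[0,0,0],"dr":[0,0,0]},{"travel":[0,0,0],"dr":[0,0,0]},{"travel":[0,0,0],"dr":[0,0,0]},{"travel":[0,0,0],"dr":[0,0,0]},{"travel":[0,0,0],"dr":[0,0,0]}]' -1; python3 -c "
from hl import *
g=loc([478.7,-164.7],-85,0,-4);go(*g,13.5,-85,'c2')"
python3 -m handwheel '[{"travel":[0,0,-0.1],"dr":[0,0,0]},{"travel":[0,0,-0.2],"dr":[0,0,0]},{"travel":[0,0,-0.2],"dr":[0,0,0]},{"travel":[0,0,-0.2],"dr":[0,0,0]},{"travel":[0,0,-0.1],"dr":[0,0,0]},{"travel":[0,0,0],"dr":[0,0,0]}]'
python3 -c "
from hl import *
s=loc(KC,KY,0,43.5+4);print(s);go(*s,90,KY,'slot4')"
```

```text
time_s: 27.35
eef_pos: [0.4754, -0.1656, 0.0134]
eef_rot: [0.001, 0.999, 0.044, 0.001]
wrist_force: [0.2, -0.1, -0.1]
opening: 1.0
time_s: 27.85
eef_pos: [0.4756, -0.1656, 0.0136]
eef_rot: [0.001, 0.999, 0.044, 0.001]
wrist_force: [-0.0, -0.1, -1.5]
opening: 0.742
c2 TCP [ 475.6 -165.6   13.6] ty -84.9 q6 0.91 t 27.85 F [-0.  -0.1 -1.5] open 0.74
  dr total [ 0.003 -0.003  0.003] (rows 0.0) travel after turn [-0.005 -0.004  0.001] now [-0.005 -0.004  0.001] (rows 0.0)
time_s: 28.35
eef_pos: [0.4726, -0.1638, 0.1357]
eef_rot: [-0.002, 0.999, 0.044, -0.003]
wrist_force: [0.3, 0.3, -0.9]
opening: 0.739
[479.68535834 115.09771019]
slot4 TCP [ 472.6 -163.8  135.7] ty -84.9 q6 0.91 t 28.35 F [ 0.3  0.3 -0.9] open 0.74
  dr total [1.000e-03 1.300e-02 2.559e+00] (rows 10.7) travel after turn [-1.75  -0.629  0.305] now [ 0.213 -1.847  0.31 ] (rows 6.8)
```

```bash
python3 -m handwheel '[{"travel":[0.035,-0.26,0],"dr":[0,0.013,0]},{"travel":[0.03,-0.26,0],"dr":[0,0,0]},{"travel":[0.03,-0.26,0],"dr":[0,0,0]},{"travel":[0.03,-0.26,0],"dr":[0,0,0]},{"travel":[0.03,-0.26,0],"dr":[0,0,0]},{"travel":[0.03,-0.26,0],"dr":[0,0,0]},{"travel":[0.03,-0.26,0],"dr":[0,0,0]},{"travel":[0,0,0],"dr":[0,0,0.23]},{"travel":[0,0,0],"dr":[0,0,0.23]},{"travel":[0,0,0],"dr":[0,0,0.23]},{"travel":[0,0,0],"dr":[0,0,0.23]},{"travel":[0,0,0],"dr":[0,0,0.23]},{"travel":[0,0,0],"dr":[0,0,0.23]},{"travel":[0,0,0],"dr":[0,0,0.23]},{"travel":[0,0,0],"dr":[0,0,0.23]},{"travel":[0,0,0],"dr":[0,0,0.23]},{"travel":[0,0,0],"dr":[0,0,0.23]},{"travel":[0,0,0],"dr":[0,0,0.23]},{"travel":[0,0,0],"dr":[0,0,0]},{"travel":[0,0,0],"dr":[0,0,0]}]'
python3 -c "
from hl import *
s=loc(KC,KY,0,46.7);print(s);go(*s,90,KY,'slot4')"
```

```text
time_s: 30.02
eef_pos: [0.4679, 0.124, 0.1122]
eef_rot: [0.006, 0.799, -0.601, -0.009]
wrist_force: [-0.4, 0.4, -0.9]
opening: 0.742
[479.93655231 114.33816981]
slot4 TCP [467.9 124.  112.2] ty -163.9 q6 2.87 t 30.02 F [-0.4  0.4 -0.9] open 0.74
  dr total [ 0.04   0.015 -0.074] (rows 0.4) travel after turn [ 0.086 -0.056  0.148] now [ 0.085 -0.062  0.146] (rows 0.6)
```

```bash
python3 -m handwheel '[{"travel":[0.086,-0.056,0],"dr":[0.04,0.015,-0.074]},{"travel":[0,0,0],"dr":[0,0,0]},{"travel":[0,0,0],"dr":[0,0,0]},{"travel":[0,0,0.06],"dr":[0,0,0]},{"travel":[0,0,0.08],"dr":[0,0,0]},{"travel":[0,0,0],"dr":[0,0,0]},{"travel":[0,0,0],"dr":[0,0,0]}]'
python3 -c "
from hl import *
s=loc(KC,KY,0,46.7);go(*s,20,KY,'slot4')"
```

```text
time_s: 30.6
eef_pos: [0.4767, 0.1148, 0.0863]
eef_rot: [0.001, 0.814, -0.58, -0.002]
wrist_force: [-0.0, -0.5, -0.6]
opening: 0.741
slot4 TCP [476.7 114.8  86.3] ty -161.0 q6 2.80 t 30.60 F [-0.  -0.5 -0.6] open 0.74
  dr total [0.01  0.005 0.025] (rows 0.1) travel after turn [ 0.01  -0.02   0.442] now [ 0.011 -0.022  0.442] (rows 1.6)
```

```bash
python3 -m handwheel '[{"travel":[0.01,-0.02,0],"dr":[0.01,0.005,0.025]},{"travel":[0,0,0.05],"dr":[0,0,0]},{"travel":[0,0,0],"dr":[0,0,0]},{"travel":[0,0,0],"dr":[0,0,0]}]'
python3 -c "
from hl import *
s=loc(KC,KY,0,46.7);go(*s,20,KY,'slot4')"
```

```text
time_s: 30.93
eef_pos: [0.4803, 0.1148, 0.0784]
eef_rot: [-0.0, 0.81, -0.586, 0.0]
wrist_force: [-0.2, -0.1, -1.0]
opening: 0.744
slot4 TCP [480.3 114.8  78.4] ty -161.7 q6 2.82 t 30.93 F [-0.2 -0.1 -1. ] open 0.74
  dr total [-0.002 -0.    -0.001] (rows 0.0) travel after turn [0.002 0.003 0.39 ] now [0.002 0.003 0.39 ] (rows 1.4)
```

```bash
python3 -m handwheel '[{"travel":[0.002,0.003,0.04],"dr":[0,0,0]},{"travel":[0,0,0.05],"dr":[0,0,0]},{"travel":[0,0,0.05],"dr":[0,0,0]},{"travel":[0,0,0.04],"dr":[0,0,0]},{"travel":[0,0,0],"dr":[0,0,0]},{"travel":[0,0,0],"dr":[0,0,0]}]'
python3 -c "
from hl import *
s=loc(KC,KY,0,46.7);go(*s,20,KY,'slot4')"
```

```text
time_s: 31.43
eef_pos: [0.4799, 0.1144, 0.0485]
eef_rot: [-0.0, 0.81, -0.586, 0.0]
wrist_force: [-0.1, -0.1, -2.1]
opening: 0.742
slot4 TCP [479.9 114.4  48.5] ty -161.7 q6 2.82 t 31.43 F [-0.1 -0.1 -2.1] open 0.74
  dr total [-0.002 -0.    -0.001] (rows 0.0) travel after turn [ 0.   -0.    0.19] now [ 0.   -0.    0.19] (rows 0.7)
```

```bash
python3 -m handwheel '[{"travel":[0,0,0.04],"dr":[0,0,0]},{"travel":[0,0,0.05],"dr":[0,0,0]},{"travel":[0,0,0.05],"dr":[0,0,0]},{"travel":[0,0,0.03],"dr":[0,0,0]},{"travel":[0,0,0],"dr":[0,0,0]},{"travel":[0,0,0],"dr":[0,0,0]}]'
python3 -c "
from hl import *
s=loc(KC,KY,0,46.7);go(*s,20,KY,'slot4')"
```

```text
time_s: 31.93
eef_pos: [0.4797, 0.1144, 0.0199]
eef_rot: [-0.0, 0.81, -0.586, 0.0]
wrist_force: [0.6, -0.3, -1.3]
opening: 0.742
slot4 TCP [479.7 114.4  19.9] ty -161.7 q6 2.82 t 31.93 F [ 0.6 -0.3 -1.3] open 0.74
  dr total [-0.001 -0.    -0.001] (rows 0.0) travel after turn [ 0.    -0.001 -0.001] now [ 0.    -0.001 -0.001] (rows 0.0)
```

```bash
python3 -m handwheel '[{"travel":[0.014,0,0.002],"dr":[0,0,0]},{"travel":[0,0,0],"dr":[0,0,0]}]'; python3 -m handwheel '[{"travel":[0,0,0],"dr":[0,0,0]},{"travel":[0,0,0],"dr":[0,0,0]},{"travel":[0,0,0],"dr":[0,0,0]},{"travel":[0,0,0],"dr":[0,0,0]}]' 1
python3 -m handwheel '[{"travel":[0,0,-0.1],"dr":[0,0,0]},{"travel":[0,0,-0.2],"dr":[0,0,0]},{"travel":[0,0,-0.2],"dr":[0,0,0]},{"travel":[0,0,-0.2],"dr":[0,0,0]},{"travel":[0,0,-0.2],"dr":[0,0,0]},{"travel":[0.25,0,0],"dr":[0,0,0]},{"travel":[0.25,0,0],"dr":[0,0,0]},{"travel":[0.25,0,0],"dr":[0,0,0]},{"travel":[0.25,0,0],"dr":[0,0,0]},{"travel":[0.25,0,0],"dr":[0,0,0]},{"travel":[0.25,0,0],"dr":[0,0,0]},{"travel":[0,0,0],"dr":[0,0,0]},{"travel":[0,0,0],"dr":[0,0,0]}]'
python3 - <<'E'
from hl import *
im=viewer.camera('top');cv2.imwrite('pics/t6.png',im[:,:,::-1]);pack(im)
a=cv2.resize(im[180:245,302:392],None,fx=7,fy=7,interpolation=cv2.INTER_CUBIC)
b=cv2.resize(im[130:255,140:480],(630,232))
cv2.imwrite('pics/k6.png',np.vstack([b,a])[:590,:,::-1])
E
```

```text
time_s: 32.1
eef_pos: [0.4804, 0.1123, 0.0195]
eef_rot: [-0.0, 0.81, -0.586, -0.0]
wrist_force: [-0.8, 0.8, -1.8]
opening: 0.737
time_s: 32.43
eef_pos: [0.4821, 0.1121, 0.021]
eef_rot: [-0.001, 0.81, -0.586, 0.001]
wrist_force: [0.8, -0.1, -0.1]
opening: 0.999
time_s: 33.52
eef_pos: [0.557, -0.1102, 0.1683]
eef_rot: [-0.002, 0.812, -0.583, 0.007]
wrist_force: [-0.7, 0.3, 0.2]
opening: 1.001
comp area/1856 1.01 x [-5.3 31.7] y at x=-20,0,20: [[-10.6, 11.5], [-30.6, 34.1]]
```

View pics/k6.png

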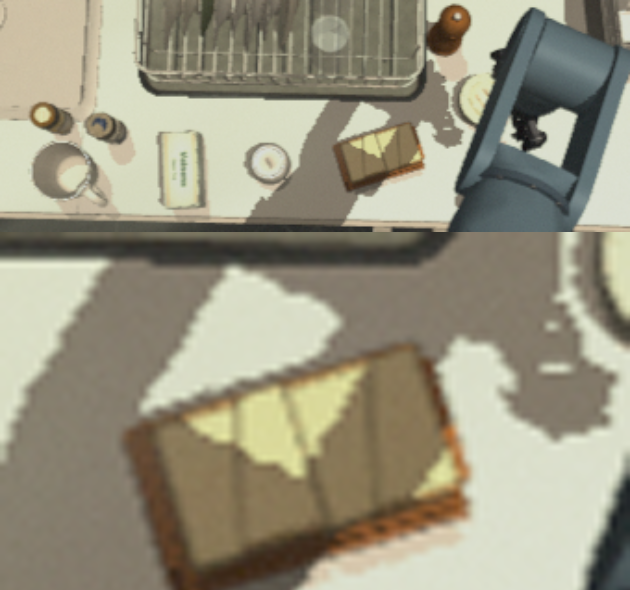

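Four wedges fill the keeper head to tail, though the arm's shadow lies over them. I'll move off and check their extents and whether the other things moved.

```bash
python3 -m handwheel '[{"travel":[0.25,0,-0.1],"dr":[0,0,0]},{"travel":[0.25,0,-0.1],"dr":[0,0,0]},{"travel":[0.25,0,-0.1],"dr":[0,0,0]},{"travel":[0.25,0,-0.1],"dr":[0,0,0]},{"travel":[0.25,0,0],"dr":[0,0,0]},{"travel":[0.25,0,0],"dr":[0,0,0]},{"travel":[0,0,0],"dr":[0,0,0]},{"travel":[0,0,0],"dr":[0,0,0]}]'
python3 - <<'E'
from hl import *
im=viewer.camera('top');cv2.imwrite('pics/t7.png',im[:,:,::-1]);pack(im)
o=cv2.cvtColor(cv2.imread("pics/top0.png"),cv2.COLOR_BGR2RGB)
g=lambda i:cv2.cvtColor(i,cv2.COLOR_RGB2GRAY).astype(np.float32)
for n,(u,v,r) in dict(tea=(238,222,14),cup=(285,217,12),shaker=(402,240,9),mill=(382,146,13),pot=(401,183,14),mug=(176,224,16),jar1=(166,192,9),jar2=(198,198,9)).items():
    a,b=[g(i)[v-r:v+r,u-r:u+r] for i in(o,im)]
    print(n,"mean diff %.1f"%np.abs(a-b).mean(),"shift px",np.round(cv2.phaseCorrelate(a,b,cv2.createHanningWindow(a.shape,cv2.CV_32F))[0],2))
x=cv2.resize(im[185:245,302:392],None,fx=8,fy=8,interpolation=cv2.INTER_CUBIC)
cv2.imwrite('pics/k7.png',x[:,:,::-1])
E
```

```text
time_s: 34.23
eef_pos: [0.6302, -0.3169, 0.2288]
eef_rot: [-0.002, 0.817, -0.577, 0.003]
wrist_force: [-0.6, 1.0, 1.1]
opening: 1.001
comp area/1856 0.69 x [ 3.3 32. ] y at x=-20,0,20: [[48.6, 51.6], [-1.8, 53.7]]
tea mean diff 3.4 shift px [ 0.12 -0.08]
cup mean diff 2.8 shift px [ 0.09 -0.02]
shaker mean diff 6.6 shift px [-0.06  0.07]
mill mean diff 16.3 shift px [0.59 0.78]
pot mean diff 41.0 shift px [-0.09 -0.14]
mug mean diff 2.3 shift px [-0.14 -0.03]
jar1 mean diff 2.2 shift px [-0.17 -0.07]
jar2 mean diff 2.1 shift px [-0.1  0.1]
```

View pics/k7.png

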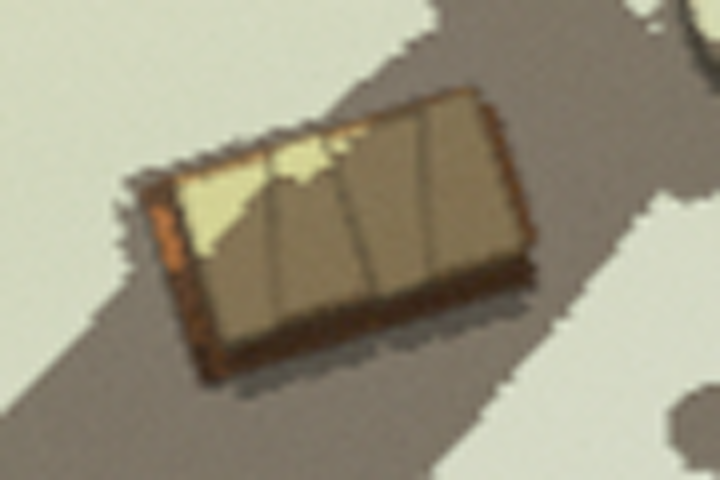

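```bash
python3 - <<'E'
from hl import *
o,t2,t3=[cv2.imread(f"pics/{n}.png",0).astype(np.float32) for n in("top0","t3","t6")]
for n,(u,v,r) in dict(mill=(382,146,13),pot=(401,183,14)).items():
    for b in(t2,t3):
        A,B=[i[v-r:v+r,u-r:u+r] for i in(o,b)];print(n,"diff %.1f"%np.abs(A-B).mean(),np.round(cv2.phaseCorrelate(A,B,cv2.createHanningWindow(A.shape,cv2.CV_32F))[0],2))
print(ctrl.hand_in())
E
```

```text
mill diff 2.9 [0.42 0.5 ]
mill diff 6.8 [0.41 0.62]
pot diff 6.6 [0.02 0.16]
pot diff 52.7 [-0.36  0.75]
the job is handed in; nothing more can be done
None
```

The job is handed in at about 34 s of robot time. All three loose wedges are in the keeper beside the packed one, alternating head to tail.

- **Order:** wedge_b went in first, then wedge_a. I lifted wedge_c out by its flanks, stood it upright on clear counter at about (480, -164) mm and let go. Then I took it again by its ends for the last slot.
- **Keeper:** the last picture shows four wedges side by side with thin seams. The outer flank measures about y = +54 to +55 mm (+55 expected when tight). The arm's shadow lay over most of the tops, so the ends and the far wedges were judged by eye there.
- **Flat on the floor:** each wedge was set down with the gripper 6 mm above its pick height, to within 0.2 mm. No reading taken at the end of a move showed more than about 3 N at the wrist.
- **Other objects:** tea box, cup, shaker, mug and both jars matched the first picture to within 0.2 px, about 0.5 mm.
- **Checks that disagreed:** the mill showed 0.4–0.8 px of shift in every later frame, including one where the picture around it had barely changed. One pot comparison showed 0.8 px. The arm or its shadow covered part of the pot in that frame; two other comparisons of the pot gave under 0.2 px. I never brought the gripper near enough to touch the mill by my measurements, so I take its shift as an image effect, but I did not settle it.

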